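# Fish the USB sticks out of the organiser gap and close it

### The job

Some USB sticks have fallen into the narrow gap between the desk organiser and its loose module: without shifting the module, draw them all out of the end of the gap with the bent rod, keeping the fingers off them until they are out, and put them in the white tray. Then push the module square and flush against the organiser, ends level, so that nothing can fall in again, and stand the rod by its handle back on the cork mat. Leave everything else on the desk where it is.

Things in the scene. Friction and masses are not known exactly. Their poses are not given: they have to be found in the camera images.
- unit: Grey desk organiser block screwed to the desk, 120 (x) x 230 (y) x 55 mm high, pens and notes lying on its top (up to 70 mm high). Origin: centre of its underside. Its -x face (60 mm from the origin) is one wall of the gap; the gap runs along its y.
- gap_mouth (a point): Point on the desk at the foot of the unit's -x, +y corner (unit frame -60, 115, 0 mm): one edge of the open end of the gap from which the sticks are to be drawn. Axes as unit: +y leads straight out of the gap over clear desk, -x leads across the gap to the module.
- module: Loose grey organiser module, 70 (x) x 230 (y) x 55 mm high, about 0.5 kg, standing on the robot's side of the unit, parallel to it, ends level within 5 mm. The gap between them is 25 to 29 mm wide, its floor the desk, open above and at both ends. Origin: centre of underside; axes as the unit's. When flush it is 95 mm from the unit's origin along -x. Slides when its -x face is pushed with 3 to 8 N.
- stick_a: USB stick, rigid, 34 x 18 x 9 mm (length along its x, width y, height z), about 18 g. Origin: centre of its underside. At the start it lies flat on the desk in the gap, lengthwise, 36 to 170 mm in from the mouth. May be absent (None).
- stick_b: USB stick, rigid, 30 x 17 x 10 mm (length along its x, width y, height z), about 18 g. Origin: centre of its underside. At the start it lies flat on the desk in the gap, lengthwise, 36 to 170 mm in from the mouth. May be absent (None).
- stick_c: USB stick, rigid, 28 x 16 x 11 mm (length along its x, width y, height z), about 18 g. Origin: centre of its underside. At the start it lies flat on the desk in the gap, lengthwise, 36 to 170 mm in from the mouth. May be absent (None).
- stick_d: USB stick, rigid, 26 x 18 x 10 mm (length along its x, width y, height z), about 18 g. Origin: centre of its underside. At the start it lies flat on the desk in the gap, lengthwise, 36 to 170 mm in from the mouth. May be absent (None).
- hook: Bent rod with a handle, 0.16 kg. Handle: black block 100 (x) x 30 (y) x 30 mm high, flat-bottomed: the tool stands by itself on it. Origin: centre of the handle's underside; centre of mass about 16 mm ahead. A steel rod of 7 mm diameter leaves the handle's +x end at 24 mm height, runs straight to 285 mm from the origin and is there bent straight down.
- hook_tip (a point): Lower end of the bent-down tip (7 mm thick), at 285, 0, 1.5 mm in the hook frame, so 1.5 mm above the plane of the handle's underside; free height under the rod 20 mm. Axes as hook.
- mat: Fixed thin cork mat, 140 (x) x 80 (y) x 3 mm, on which the hook's handle stands at the start, rod along the mat's +x and overhanging it. Origin: centre of its underside.
- tray: Fixed open white tray, 110 (x) x 140 (y) x 30 mm high, walls 4 mm, floor 4 mm. Origin: centre of its underside.
- mug: White mug, 80 mm across, 90 high, origin under its centre. Bystander.
- glass: Drinking glass, 68 mm across, 110 high, origin under its centre. Bystander.
- mouse: Computer mouse 110 x 60 x 30 mm, origin under its centre. Bystander.
- notes: Paper note block 76 x 76 x 22 mm, origin under its centre. Bystander.
- tape: Tape dispenser 130 x 50 x 75 mm, origin under its centre. Bystander.

How it is judged:
By the outcome, as a careful person would: the job done as asked, in the order asked, and still so for the second after the job is handed in, with the robot touching nothing.
Of stick_a, stick_b, stick_c, stick_d only 3 to 4 are there at a start; the rules pass over those that are not, and their reading is None.
At some moment in a run one of hook, stick_a, stick_b, stick_c, stick_d may be knocked a few centimetres aside while the robot is not near it.
Once in a run the grip may slacken for a moment while it holds something.
It also fails if it takes over 208 s, if anything falls off the work surface, if the arm or the gripper's body presses on something with over 40 N, if the wrist force passes 120 N, or if a joint passes its speed limit or range.

### The arm

A 7-joint arm with a two-finger parallel gripper is mounted at the origin on the work surface. World frame = base frame: x ahead of the robot, y to its left, z up, the work surface at z = 0. Lengths are in m, angles in rad, forces in N, time in s.
With the tool pointing down it reaches from about 0.425 to 0.875 m from the base axis. Payload 4.7 kg.
Tool frame: the origin (TCP) lies between the finger pads; the fingertips stand 22 mm ahead of it and the grasp point (between the pads) lies 3 mm ahead of it; z points along the fingers, y is the line along which they close (so a half turn about z gives the same grasp; the last joint's range is limited). The gripper opens to 87 mm and grips with 3 to 60 N. Pads are 19 mm wide; open, the fingers measure 117 mm over their backs; the gripper's body (75 mm by 190 mm) begins 51 mm behind the grasp point.
Start: joints at [1.126, 0.321, -0.07, 1.45, 0.023, 1.371, -0.057], TCP at [0.288, -0.583, 0.245] pointing down, gripper open.
Joint ranges: [-2.86, 2.86], [-0.3, 2.09], [-1.38, 1.24], [0.06, 2.45], [-1.56, 4.7], [0.09, 2.05], [-2.69, 2.69]. Speed limits (rad/s): [2.57, 2.57, 3.14, 3.14, 3.14, 3.14, 3.14].

### API

Orientations are given as a rotation vector (axis times angle).
In Python, from bench import ctrl gives the robot as it stands. The module is installed in compiled form; this text tells all that it offers.
- The arm moves only by the tool send_rows, never from a script. Its argument "motion" is a list of rows, each an object with "claw": the opening, from -1 (shut) to 1 (fully open); "slide": the shift along the tool's x, y, z in mm, a list of three; "delta_rot": the turn, a rotation vector about the tool's x, y, z in rad, a list of three. In form: [{"claw": claw, "slide": [x, y, z], "delta_rot": [ax, ay, az]}, ...]. A call has 1 to 5 rows; each row is the pose to reach, as a shift and turn from the pose commanded when the call began, along the tool's axes at that moment; what a row does not reach only later rows make up. A row lasts 1/10 s, in which the tool goes at most 50 mm and 8.59 degrees, less where a joint would pass 70% of its speed; a pose out of reach is approached as far as the arm can. A call with a gripper value outside its range is refused whole. The fingers move at their own pace and stop on an object; "grip_force" is the grip in N (left out, the last holds). Time passes only in rows, so rows that repeat a pose let the fingers close. It gives the time, the measured TCP pose, the force, the opening and the grip force at its end, in the units of the state.
- ctrl.get_state(): the state, without advancing time (a new reading comes with each control period).
- ctrl.get_image(name): name is "side" or "top"; returns a dict with "color" (420x560x3 uint8, blue, green, red), "fx", "fy", "cx", "cy" (pixels), "k1" (the pictures are not rectified: a ray, as slopes to the right and down, at radius r is drawn at 1 + k1 r^2 times it, then the intrinsics apply), "pose" (4x4, takes a point from camera to world coordinates). Camera axes: x right, y down, z forward; pixel columns grow to the right and rows downward; lengths in m; the calibration is good to about 2 mm. A picture is of the moment at which its call begins. There is no depth.
- ctrl.close_job(): hands the job in; it is judged then, once.
The state is a dict: "time": time; "joint_positions": joint angles; "qd": joint speeds; "joint_torque": joint torques, N m; "position": TCP position; "tool_rot": TCP orientation; "ft_force": force on the tool from outside, world axes, zero at the start; "torque": the same for the moment, N m; "grip_width": opening from 0.0 (shut) to 1.0 (fully open); "grip_force": force on a finger pad.
Only numpy, scipy, OpenCV 4.12 (cv2) and the standard library are available. Lean on these libraries where they do the work, as an engineer would, in place of code of your own. Each camera call takes 0.05 s, during which the arm holds its last target. There are 200 camera calls.

## Working session

There is one attempt and no reset: what is moved stays moved. The work goes in short steps, Python scripts to look and compute and a tool call to move; the robot and the scene stay as the last step left them, time stands still between calls to the robot, and variables do not carry over. Pictures are saved under pics/ and viewed, at most 14 in all, crops included, and the job is handed in when it is done.

Besides the shell and the picture viewer there is one more tool, called after "Call:" as a command line: name --argument value ..., lists and objects as JSON in quotes. send_rows: Moves the arm, as the interface text tells. Its arguments: {"type":"object","properties":{"motion":{"type":"array","items":{"type":"object","properties":{"claw":{"type":"number"},"slide":{"type":"array","items":{"type":"number"}},"delta_rot":{"type":"array","items":{"type":"number"}}}}},"grip_force":{"type":"number"}},"required":["motion"]}

```bash
mkdir -p pics; cat > h.py <<'E'
import numpy as np, cv2
from scipy.spatial.transform import Rotation as R
from bench import ctrl
def grab(n,f=None):
    d=ctrl.get_image(n)
    if f: cv2.imwrite('pics/'+f,d['color'])
    return d
def cast(d,px,z=0.0):
    px=np.atleast_2d(np.array(px,float)); K=np.array([[d['fx'],0,d['cx']],[0,d['fy'],d['cy']],[0,0,1]])
    n=cv2.undistortPoints(px[:,None],K,np.array([d['k1'],0,0,0,0.]))[:,0]
    P=np.array(d['pose']); r=np.c_[n,np.ones(len(n))]@P[:3,:3].T; o=P[:3,3]
    t=(z-o[2])/r[:,2]; return o+r*t[:,None]
def proj(d,X):
    X=np.atleast_2d(np.array(X,float)); P=np.array(d['pose']); c=(X-P[:3,3])@P[:3,:3]
    s=c[:,:2]/c[:,2:]; s=s*(1+d['k1']*(s**2).sum(1))[:,None]
    return s*[d['fx'],d['fy']]+[d['cx'],d['cy']]
E
python3 - <<'E'
from h import *
for n in('top','side'):
    d=grab(n,n+'0.png'); print(n,d['fx'],d['cx'],d['cy'],d['k1'],np.round(d['pose'],3).tolist())
s=ctrl.get_state(); print(s)
E
```

```text
top 384.528308614058 282.4201400138993 206.81908119974608 0.035382055339621306 [[-0.019, -0.985, 0.169, 0.414], [-1.0, 0.023, 0.018, -0.008], [-0.022, -0.169, -0.985, 1.028], [0.0, 0.0, 0.0, 1.0]]
side 436.71109921977325 278.82023905290043 214.59695210707272 -0.0640981006482081 [[1.0, 0.004, 0.011, 0.578], [-0.006, -0.642, 0.767, -0.823], [0.01, -0.767, -0.642, 0.74], [0.0, 0.0, 0.0, 1.0]]
{'time': 0.1, 'joint_positions': array([ 1.12611834,  0.32173023, -0.07010075,  1.45156372,  0.02259655,
        1.37079431, -0.05689902]), 'qd': array([-0.00035425, -0.0005302 , -0.00034805, -0.00406747,  0.00018171,
        0.00110254,  0.00061918]), 'joint_torque': array([ 9.07262274e-04, -4.92572451e+01, -4.04931195e-01, -3.13399458e+01,
       -6.41367096e-02,  3.94761551e-02,  6.13189695e-05]), 'position': array([ 0.28761809, -0.58238818,  0.24357771]), 'tool_rot': array([-3.05768536e+00, -7.14036606e-01,  7.39775607e-04]), 'ft_force': array([ 1.05995146, -0.57144571, -0.20895519]), 'torque': array([-0.02437836, -0.01463127,  0.02656819]), 'grip_force': 0.0, 'grip_width': 1.0028303031709724}
```

View pics/top0.png

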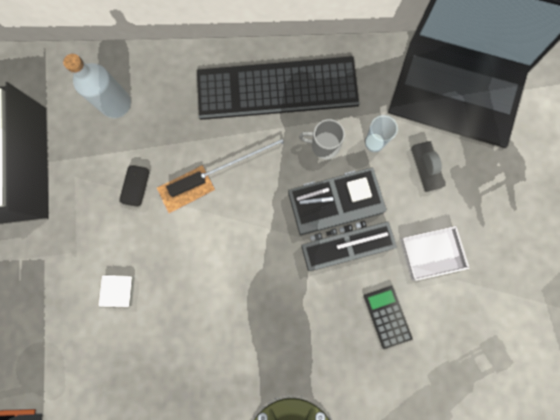

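View pics/side0.png

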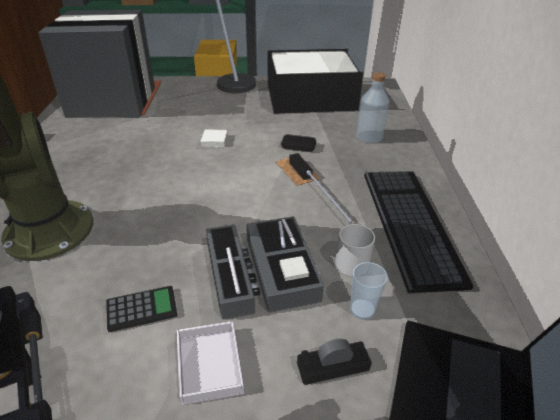

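The top view shows the organiser at about (337,200), the module at (348,247) and dark sticks in the gap around (320–365, 228–238). The hook is at (187,184) with its tip near (283,138), and the tray is at (435,253). I'll enlarge the gap and the hook.

```bash
python3 - <<'E'
import cv2,numpy as np
a=cv2.imread('pics/top0.png')[165:275,280:400]; b=cv2.imread('pics/side0.png')[210:320,200:330]
a=cv2.resize(a,None,fx=5,fy=5,interpolation=2)
b=cv2.resize(b,None,fx=5,fy=5,interpolation=2)
c=np.hstack([cv2.resize(a,(400,367)),cv2.resize(b,(400,338+29))]); 
cv2.imwrite('pics/gapt.png',a);cv2.imwrite('pics/gaps.png',b)
d=cv2.resize(cv2.imread('pics/top0.png')[120:220,145:300],None,fx=5,fy=5,interpolation=2);cv2.imwrite('pics/hk.png',d)
E
```

```text
(no output)
```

View pics/gapt.png

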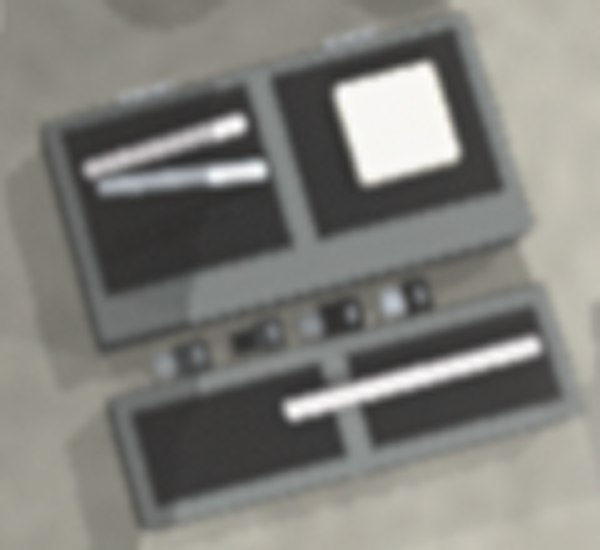

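View pics/hk.png

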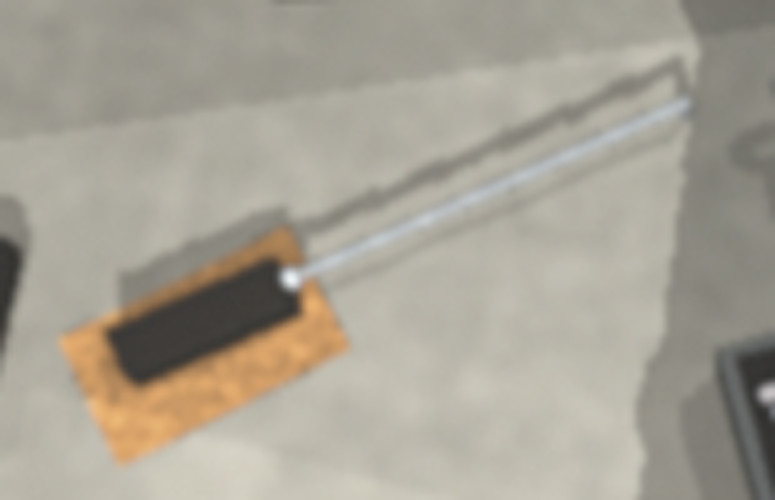

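The gap holds four sticks, with top-image centres at about (316,237), (331,232), (346,229) and (361,225). The handle runs from (168,190) to (203,178) and the rod tip is near (283,141). Next I'll turn these into positions.

```bash
python3 - <<'E'
from h import *
d=grab('top'); f=lambda p,o,z:np.round(cast(d,np.array(p)/5+o,z)*1000,1)[:,:2].tolist()
G=np.array([280,165]);H=np.array([145,120])
print('unit top',f([[45,125],[465,15]],G,.055)); print('unit foot -x',f([[103,350],[530,232]],G,0))
print('mod top',f([[112,403],[545,287],[578,408],[147,525]],G,.055))
print('sticks',f([[182,360],[257,337],[332,318],[405,298]],G,.010))
print('stick ends x',f([[152,366],[211,352],[379,304],[431,292]],G,.010))
print('handle',f([[107,333],[275,260],[300,312],[140,384]],H,.033),'tip',f([[690,103]],H,.027))
print('mat',f([[58,340],[290,226],[350,348],[122,465]],H,.003))
d2=grab('side'); print('tip side',np.round(cast(d2,[[353,222]],.027)*1000))
# tray
T=cv2.inRange(d['color'],(190,190,190),(255,255,255)); T[:, :395]=0;T[:220]=0;T[290:]=0;T[:,475:]=0
c=max(cv2.findContours(T,0,2)[0],key=cv2.contourArea); r=cv2.minAreaRect(c); print(r); print('tray',np.round(cast(d,cv2.boxPoints(r),.03)*1000)[:,:2].tolist())
q=R.from_rotvec(ctrl.get_state()['tool_rot']).as_matrix(); print(q.round(3).tolist())
E
```

```text
unit top [[624.7, -7.7], [677.7, -226.6]]
unit foot -x [[512.8, -36.0], [571.5, -266.6]]
mod top [[480.6, -38.3], [534.8, -258.4], [473.6, -270.6], [419.7, -54.0]]
sticks [[505.6, -77.3], [517.0, -117.3], [526.3, -157.3], [536.1, -196.2]]
stick ends x [[502.8, -61.3], [509.6, -92.7], [533.2, -182.4], [539.0, -210.1]]
handle [[646.3, 318.1], [684.2, 229.3], [655.4, 215.5], [618.2, 299.7]] tip [[768.3, 5.6]]
mat [[650.0, 354.6], [711.6, 228.4], [641.8, 194.5], [579.9, 317.4]]
tip side [[776.   2.  27.]]
((436.25885009765625, 253.0589599609375), (46.087493896484375, 57.93855667114258), 76.26373291015625)
tray [[498.0, -297.0], [531.0, -442.0], [417.0, -458.0], [385.0, -316.0]]
[[0.897, 0.443, -0.001], [0.443, -0.897, 0.001], [-0.0, -0.001, -1.0]]
```

```bash
cat >> h.py <<'E'
def pose():
    s=ctrl.get_state(); M=R.from_rotvec(s['tool_rot']).as_matrix()
    return [*(s['position']*1000),np.degrees(np.arctan2(M[1,0],M[0,0]))]
def plan(wps,start=None):
    """tool pointing down; wps (x,y,z mm, heading deg of tool x); prints total slide and turn per waypoint"""
    p=np.array(start if start is not None else pose())
    for w in wps:
        w=np.array(w,float); n=max(1,int(np.ceil(max(np.linalg.norm(w[:3]-p[:3])/245,abs(w[3]-p[3])/42)))); st=(w-p)/n
        for i in range(n):
            h=np.radians(p[3]); c,s=np.cos(h),np.sin(h)
            print(w[:3].round(0) if i==0 else '  ', np.round([st[0]*c+st[1]*s, st[0]*s-st[1]*c, -st[2]],1).tolist(), 'rz',round(-np.radians(st[3]),3)); p=p+st
UY=np.array([-.24,.971]);UX=np.array([.971,.24]);UO=np.array([595.,-133])
def U(x,y): return UO+x*UX+y*UY
E
python3 - <<'E'
from h import *
print(np.round(pose(),1)); plan([(658,251,130,114.8),(658,251,27,114.8)])
E
```

```text
[ 287.7 -582.5  243.9   26.3]
[658. 251. 130.] [175.3, -145.8, 28.5] rz -0.386
   [217.3, -69.1, 28.5] rz -0.386
   [227.3, 17.9, 28.5] rz -0.386
   [203.8, 102.2, 28.5] rz -0.386
[658. 251.  27.] [-0.0, -0.0, 103.0] rz -0.0
```

Call:
send_rows --motion '[{"claw":1,"slide":[35,-29,6],"delta_rot":[0,0,-0.077]},{"claw":1,"slide":[70,-58,12],"delta_rot":[0,0,-0.154]},{"claw":1,"slide":[105,-87,17],"delta_rot":[0,0,-0.232]},{"claw":1,"slide":[140,-117,23],"delta_rot":[0,0,-0.309]},{"claw":1,"slide":[175.3,-145.8,28.5],"delta_rot":[0,0,-0.386]}]'

```text
time: 0.7
position: [0.3808, -0.3726, 0.2157]
tool_rot: [2.863, 1.292, -0.0]
ft_force: [0.5, -0.5, 1.2]
grip_width: 0.999
grip_force: 0.0
```

Call:
send_rows --motion '[{"claw":1,"slide":[43,-14,6],"delta_rot":[0,0,-0.077]},{"claw":1,"slide":[87,-28,12],"delta_rot":[0,0,-0.154]},{"claw":1,"slide":[130,-42,17],"delta_rot":[0,0,-0.232]},{"claw":1,"slide":[174,-55,23],"delta_rot":[0,0,-0.309]},{"claw":1,"slide":[217.3,-69.1,28.5],"delta_rot":[0,0,-0.386]}]'

```text
time: 1.2
position: [0.4735, -0.1643, 0.1875]
tool_rot: [2.562, 1.817, 0.0]
ft_force: [1.0, -0.5, 0.1]
grip_width: 1.001
grip_force: 0.0
```

Call:
send_rows --motion '[{"claw":1,"slide":[45,4,6],"delta_rot":[0,0,-0.077]},{"claw":1,"slide":[91,7,12],"delta_rot":[0,0,-0.154]},{"claw":1,"slide":[136,11,17],"delta_rot":[0,0,-0.232]},{"claw":1,"slide":[182,14,23],"delta_rot":[0,0,-0.309]},{"claw":1,"slide":[227.3,17.9,28.5],"delta_rot":[0,0,-0.386]}]'

```text
time: 1.7
position: [0.5661, 0.0439, 0.1589]
tool_rot: [2.166, 2.275, -0.0]
ft_force: [0.1, -0.9, 0.6]
grip_width: 1.0
grip_force: 0.0
```

Call:
send_rows --motion '[{"claw":1,"slide":[41,20,6],"delta_rot":[0,0,-0.077]},{"claw":1,"slide":[82,41,12],"delta_rot":[0,0,-0.154]},{"claw":1,"slide":[122,61,17],"delta_rot":[0,0,-0.232]},{"claw":1,"slide":[163,82,23],"delta_rot":[0,0,-0.309]},{"claw":1,"slide":[203.8,102.2,28.5],"delta_rot":[0,0,-0.386]}]'

```text
time: 2.2
position: [0.6591, 0.2517, 0.1298]
tool_rot: [-1.691, -2.648, 0.001]
ft_force: [-0.2, 0.1, 1.0]
grip_width: 1.005
grip_force: 0.0
```

```bash
python3 - <<'E'
from h import *
print(np.round(pose(),1)); s=ctrl.get_state();print(s['joint_positions'].round(2)); plan([(658,251,27,114.8)])
E
```

```text
[659.1 251.7 129.8 114.9]
[ 0.08  0.61 -0.71  1.41  0.4   1.27 -0.22]
[658. 251.  27.] [-0.2, -1.3, 102.8] rz 0.002
```

Tracking is precise. I'll descend and grasp the handle.

Call:
send_rows --motion '[{"claw":1,"slide":[0,-1,35],"delta_rot":[0,0,0]},{"claw":1,"slide":[0,-1,65],"delta_rot":[0,0,0]},{"claw":1,"slide":[0,-1,85],"delta_rot":[0,0,0]},{"claw":1,"slide":[0,-1,98],"delta_rot":[0,0,0]},{"claw":1,"slide":[0,-1,102.5],"delta_rot":[0,0,0]}]'

```text
time: 2.7
position: [0.6567, 0.2495, 0.0262]
tool_rot: [-1.693, -2.645, 0.003]
ft_force: [0.5, 0.2, -1.0]
grip_width: 0.999
grip_force: 0.0
```

Call:
send_rows --motion '[{"claw":-1,"slide":[0,0,0],"delta_rot":[0,0,0]},{"claw":-1,"slide":[0,0,0],"delta_rot":[0,0,0]},{"claw":-1,"slide":[0,0,0],"delta_rot":[0,0,0]},{"claw":-1,"slide":[0,0,0],"delta_rot":[0,0,0]},{"claw":-1,"slide":[0,0,0],"delta_rot":[0,0,0]}]' --grip_force 40

```text
time: 3.2
position: [0.6578, 0.2502, 0.0287]
tool_rot: [1.693, 2.645, 0.001]
ft_force: [0.1, 0.2, 0.4]
grip_width: 0.628
grip_force: 0.0
```

Call:
send_rows --motion '[{"claw":-1,"slide":[0,0,0],"delta_rot":[0,0,0]},{"claw":-1,"slide":[0,0,0],"delta_rot":[0,0,0]},{"claw":-1,"slide":[0,0,0],"delta_rot":[0,0,0]},{"claw":-1,"slide":[0,0,-10],"delta_rot":[0,0,0]},{"claw":-1,"slide":[0,0,-20],"delta_rot":[0,0,0]}]'

```text
time: 3.7
position: [0.6569, 0.2499, 0.0481]
tool_rot: [-1.693, -2.645, 0.002]
ft_force: [-1.4, -0.1, -1.6]
grip_width: 0.341
grip_force: 39.8
```

```bash
python3 - <<'E'
from h import *
print(np.round(pose(),1)); d=grab('top','t1.png')
a=d['color'][120:300,130:400]; cv2.imwrite('pics/t1c.png',cv2.resize(a,None,fx=2.9,fy=2.9,interpolation=2))
E
```

```text
[656.9 249.9  48.1 114.8]
```

View pics/t1c.png

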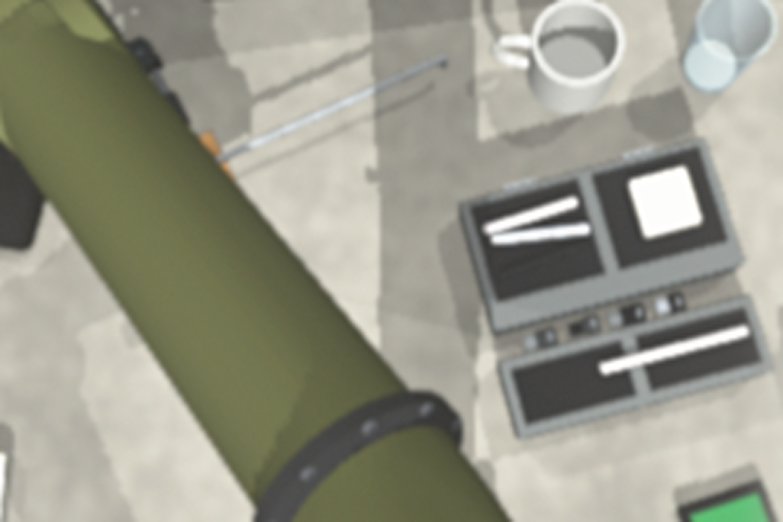

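The hook is held and lifted. Its tip shows at crop (445,63), which is full-image (283.4,141.7), and the rod leaves the handle at about (206,174). The sticks haven't moved. I'll work out the tip offset in the tool frame and plan the swing.

```bash
python3 - <<'E'
from h import *
p=np.array(pose()); d=grab('top')
t=cast(d,[[130+445/2.9,120+63/2.9],[130+230/2.9,120+155/2.9]],.047)*1000
v=t[0,:2]-p[:2]; h=np.radians(p[3]); print(t.round(1), 'tool x,y',v@[np.cos(h),np.sin(h)],v@[np.sin(h),-np.cos(h)])
w=t[0]-t[1];print('rod heading',np.degrees(np.arctan2(w[1],w[0])))
a=U(-72.5,434-16);print(a)
plan([(560,285,50,114.8),(*a,47,103.9)])
E
```

```text
[[758.1   4.2  47. ]
 [675.9 201.3  47. ]] tool x,y -265.5741788799053 -12.558709090190916
rod heading -67.36236191511584
[424.2825 255.478 ]
[560. 285.  50.] [72.3, -75.2, 0.3] rz -0.001
[424. 255.  47.] [30.1, -135.6, 3.0] rz 0.19
```

```bash
python3 - <<'E'
from h import *
d=grab('side'); print(proj(d,[[758,4,47],[765,4,27]]/np.array(1000.)).round(1))
a=d['color'][140:260,260:400]; cv2.imwrite('pics/s1c.png',cv2.resize(a,None,fx=5,fy=5,interpolation=2))
E
```

```text
[[346.5 215.4]
 [348.4 221.5]]
```

View pics/s1c.png

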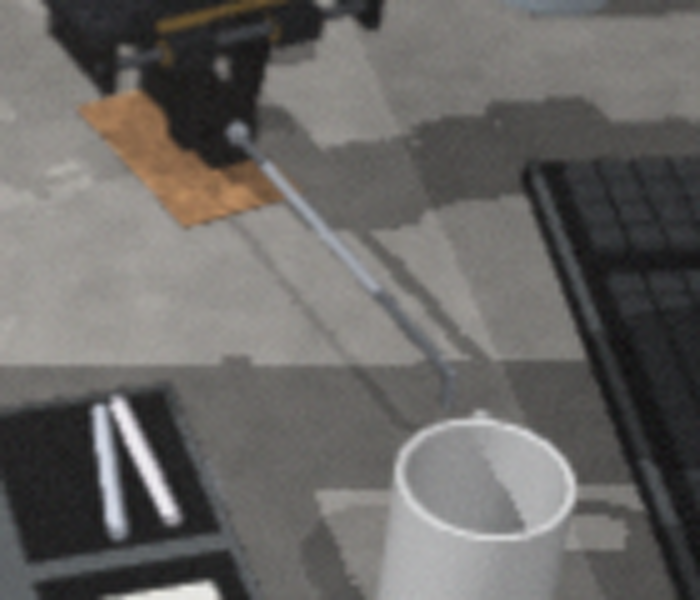

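The side view shows the rod about level, with the bend at (350,212). That suggests at most a small yaw offset, and I'll check it relative to the gap once the tip is at the mouth.

Call:
send_rows --motion '[{"claw":-1,"slide":[14,-15,0],"delta_rot":[0,0,0]},{"claw":-1,"slide":[29,-30,0],"delta_rot":[0,0,0]},{"claw":-1,"slide":[43,-45,0],"delta_rot":[0,0,0]},{"claw":-1,"slide":[58,-60,0],"delta_rot":[0,0,0]},{"claw":-1,"slide":[72,-75,0],"delta_rot":[0,0,0]}]'

```text
time: 4.35
position: [0.5582, 0.2843, 0.0479]
tool_rot: [-1.693, -2.646, 0.001]
ft_force: [0.0, -0.6, -1.8]
grip_width: 0.343
grip_force: 39.8
```

Call:
send_rows --motion '[{"claw":-1,"slide":[6,-27,0],"delta_rot":[0,0,0.038]},{"claw":-1,"slide":[12,-54,0],"delta_rot":[0,0,0.076]},{"claw":-1,"slide":[18,-81,0],"delta_rot":[0,0,0.114]},{"claw":-1,"slide":[24,-108,0],"delta_rot":[0,0,0.152]},{"claw":-1,"slide":[30,-135.6,0],"delta_rot":[0,0,0.19]}]'

```text
time: 4.85
position: [0.4223, 0.2542, 0.0479]
tool_rot: [1.939, 2.472, -0.0]
ft_force: [1.3, 0.1, -1.6]
grip_width: 0.342
grip_force: 39.8
```

Call:
send_rows --motion '[{"claw":-1,"slide":[0,0,0],"delta_rot":[0,0,0]},{"claw":-1,"slide":[0,0,0],"delta_rot":[0,0,0]}]'

```text
time: 5.05
position: [0.4237, 0.2544, 0.0483]
tool_rot: [1.935, 2.473, 0.001]
ft_force: [0.3, 0.3, -1.6]
grip_width: 0.343
grip_force: 39.8
```

```bash
python3 - <<'E'
from h import *
print(np.round(pose(),1)); d=grab('top','t2.png'); e=grab('side','s2.png')
a=cv2.resize(d['color'][195:265,225:385],(800,350),interpolation=2); b=cv2.resize(e['color'][145:265,195:275],None,fx=3,fy=3,interpolation=2)
b=cv2.resize(e['color'][150:320,190:330],None,fx=1,fy=1)
cv2.imwrite('pics/t2c.png',np.vstack([a,np.pad(cv2.resize(e['color'][180:260,195:295],(310,248),interpolation=2),((0,0),(0,490),(0,0)))]))
E
```

```text
[423.7 254.4  48.3 103.9]
```

View pics/t2c.png

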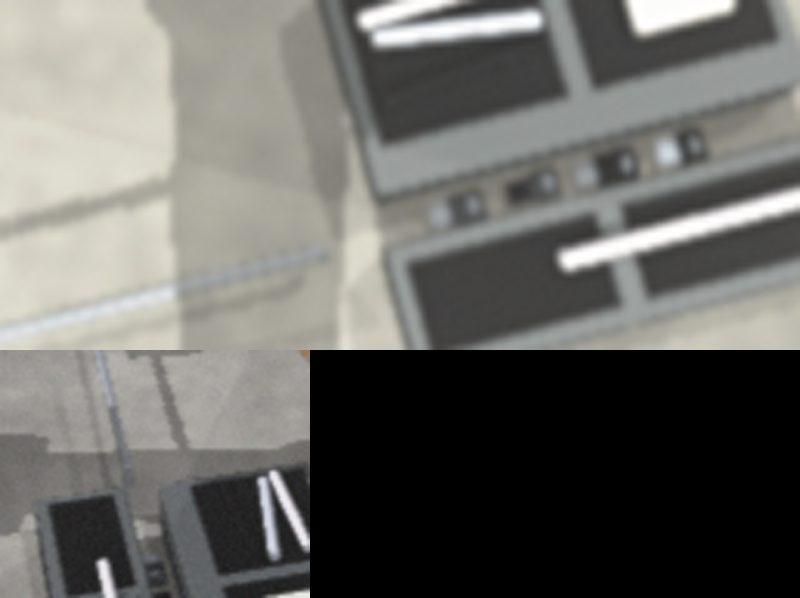

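```bash
python3 - <<'E'
from h import *
d=grab('top'); p=np.array(pose())
t=cast(d,[[225+328/5,195+253/5],[225+2/5,195+330/5]],.048)[:,:2]*1000
for q in t: v=q-UO; print(q.round(1),'unit',v@UX,v@UY)
w=t[0]-t[1];print('rod heading',np.degrees(np.arctan2(w[1],w[0])))
for z,px in((0,[[378,197],[790,90]]),(.055,[[392,248],[795,143]])):
  for q in cast(d,np.array(px)/5+[225,195],z)[:,:2]*1000: v=q-UO; print(z,v@UX,v@UY)
E
```

```text
[481.7  -8.5] unit -80.11759052729711 148.03857960358607
[446.4 157.2] unit -74.6358663978912 317.4853711871289
rod heading -77.96949492984324
0 -55.00212806620863 113.53868638917582
0 -56.913735850531694 -115.0724306710129
0.055 -86.54287674762693 116.33849974923032
0.055 -88.21013935683946 -94.34220814089585
```

```bash
cat >> h.py <<'E'
def tool_for_tip(tip,H,off):
    h=np.radians(H); return np.array(tip)-off[0]*np.array([np.cos(h),np.sin(h)])-off[1]*np.array([np.sin(h),-np.cos(h)])
E
python3 - <<'E'
from h import *
p=np.array(pose()); v=np.array([481.7,-8.5])-p[:2]; h=np.radians(p[3]); off=(v@[np.cos(h),np.sin(h)],v@[np.sin(h),-np.cos(h)]); print(off)
H=105.6
a=tool_for_tip(U(-72,146),H,off);b=tool_for_tip(U(-72.8,-78),H,off); plan([(*a,46,H),(*b,46,H),(*b,26,H)]); print(b)
E
```

```text
(np.float64(-269.3546352268094), np.float64(-7.693236868440174))
[425. 253.  46.] [-1.9, -0.2, 2.3] rz -0.031
[478.  35.  46.] [-223.9, -7.5, -0.0] rz -0.0
[478.  35.  26.] [-0.0, -0.0, 20.0] rz -0.0
[478.00623758  35.29116572]
```

Call:
send_rows --motion '[{"claw":-1,"slide":[-2,0,1],"delta_rot":[0,0,-0.031]},{"claw":-1,"slide":[-2,0,1],"delta_rot":[0,0,-0.031]}]'

```text
time: 5.4
position: [0.4248, 0.2526, 0.0469]
tool_rot: [-1.899, -2.502, -0.0]
ft_force: [0.5, -0.7, -1.0]
grip_width: 0.34
grip_force: 39.8
```

Call:
send_rows --motion '[{"claw":-1,"slide":[-12,-0.4,0],"delta_rot":[0,0,0]},{"claw":-1,"slide":[-32,-1.1,0],"delta_rot":[0,0,0]},{"claw":-1,"slide":[-52,-1.7,0],"delta_rot":[0,0,0]},{"claw":-1,"slide":[-66,-2.2,0],"delta_rot":[0,0,0]},{"claw":-1,"slide":[-70,-2.4,0],"delta_rot":[0,0,0]}]'

```text
time: 5.9
position: [0.4414, 0.1819, 0.0469]
tool_rot: [1.903, 2.499, -0.002]
ft_force: [0.3, -0.0, -0.8]
grip_width: 0.344
grip_force: 39.8
```

```bash
python3 - <<'E'
from h import *
s=ctrl.get_state();print(np.round(pose(),1),s['ft_force']); d=grab('top','t3.png'); e=grab('side','s3.png')
a=cv2.resize(d['color'][195:265,225:385],(800,350),interpolation=2)
b=cv2.resize(e['color'][210:270,190:290],(413,248),interpolation=2)
cv2.imwrite('pics/t3c.png',np.vstack([a,np.pad(b,((0,0),(0,387),(0,0)))]))
E
```

```text
[441.4 181.9  46.9 105.4] [ 0.33525851 -0.02182425 -0.80677276]
```

View pics/t3c.png

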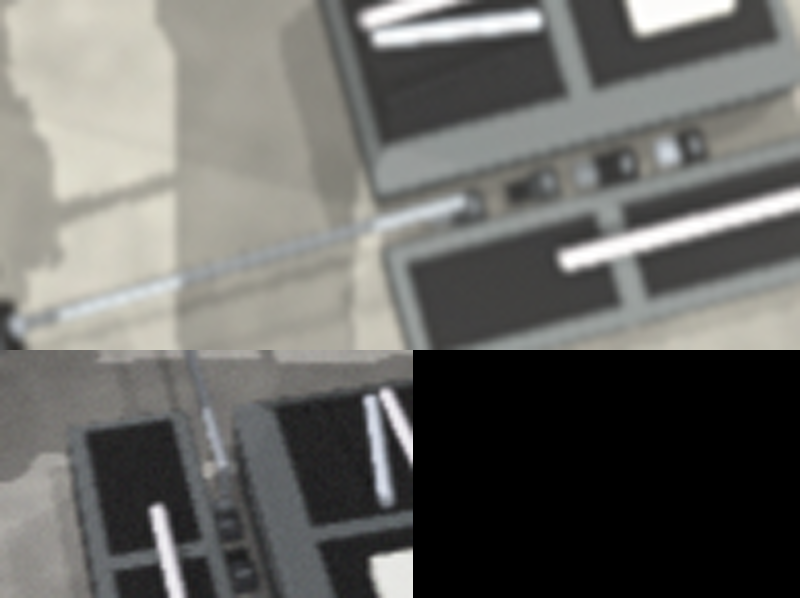

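The rod enters over the first stick, with its end at crop (465,205), and is centred between the walls. I'll carry on to full depth.

Call:
send_rows --motion '[{"claw":-1,"slide":[-12,-0.4,0],"delta_rot":[0,0,0]},{"claw":-1,"slide":[-34,-1.1,0],"delta_rot":[0,0,0]},{"claw":-1,"slide":[-57,-1.7,0],"delta_rot":[0,0,0]},{"claw":-1,"slide":[-74,-2.4,0],"delta_rot":[0,0,0]},{"claw":-1,"slide":[-80,-2.7,0],"delta_rot":[0,0,0]}]'

```text
time: 6.5
position: [0.4599, 0.1049, 0.0469]
tool_rot: [1.901, 2.501, -0.001]
ft_force: [-0.9, -0.1, -1.7]
grip_width: 0.341
grip_force: 39.8
```

Call:
send_rows --motion '[{"claw":-1,"slide":[-12,-0.4,0],"delta_rot":[0,0,0]},{"claw":-1,"slide":[-34,-1.1,0],"delta_rot":[0,0,0]},{"claw":-1,"slide":[-57,-1.8,0],"delta_rot":[0,0,0]},{"claw":-1,"slide":[-70,-2.4,0],"delta_rot":[0,0,0]},{"claw":-1,"slide":[-74,-2.5,0],"delta_rot":[0,0,0]}]'

```text
time: 7.0
position: [0.4774, 0.0337, 0.047]
tool_rot: [1.9, 2.501, -0.0]
ft_force: [-0.1, 0.2, -1.2]
grip_width: 0.343
grip_force: 39.8
```

```bash
python3 - <<'E'
from h import *
s=ctrl.get_state();print(np.round(pose(),1),s['ft_force']); d=grab('top','t4.png'); e=grab('side','s4.png')
a=cv2.resize(d['color'][195:265,225:385],(800,350),interpolation=2)
b=cv2.resize(e['color'][230:300,190:290],(354,248),interpolation=2)
cv2.imwrite('pics/t4c.png',np.vstack([a,np.pad(b,((0,0),(0,446),(0,0)))]))
E
```

```text
[477.4  33.7  47.  105.5] [-0.11982361  0.16824146 -1.17443187]
```

View pics/t4c.png

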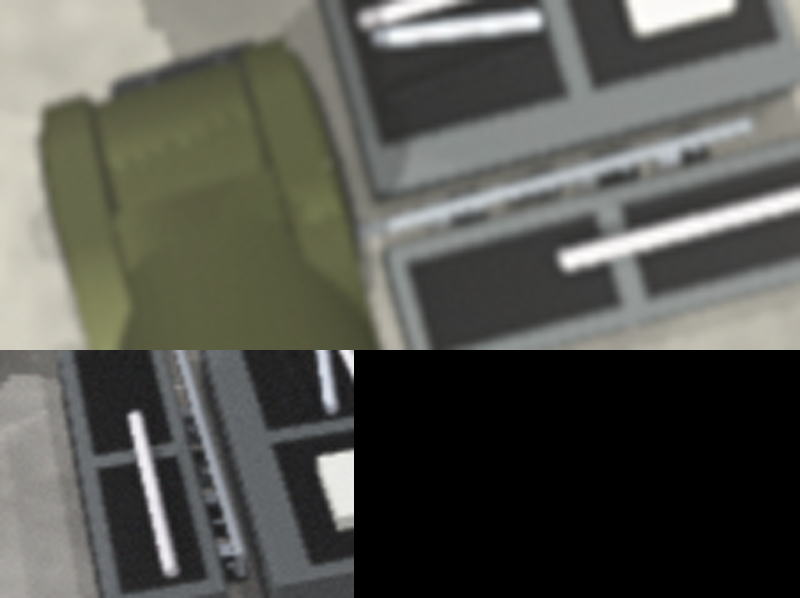

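```bash
python3 - <<'E'
from h import *
d=grab('top')
for q,z in (([752,126],.048),([390,226],.048),([707,151],.01)):
  v=cast(d,[np.array(q)/5+[225,195]],z)[0,:2]*1000-UO; print(v@UX,v@UY)
E
```

```text
-73.79721497023861 -77.8672951083967
-75.0925849672401 113.98225067758558
-77.59208017791754 -60.495758617241876
```

Tip at unit (-74,-78), with the last stick ending at -60.5, so the tip is clear behind it. I'll lower it and draw out slowly.

Call:
send_rows --motion '[{"claw":-1,"slide":[0,0,5],"delta_rot":[0,0,0]},{"claw":-1,"slide":[0,0,10],"delta_rot":[0,0,0]},{"claw":-1,"slide":[0,0,15],"delta_rot":[0,0,0]},{"claw":-1,"slide":[0,0,19],"delta_rot":[0,0,0]},{"claw":-1,"slide":[0,0,21.5],"delta_rot":[0,0,0]}]'

```text
time: 7.65
position: [0.4767, 0.035, 0.025]
tool_rot: [-1.898, -2.503, 0.001]
ft_force: [-9.2, -0.4, 24.6]
grip_width: 0.34
grip_force: 39.8
```

Call:
send_rows --motion '[{"claw":-1,"slide":[5,0.2,0],"delta_rot":[0,0,0]},{"claw":-1,"slide":[10,0.4,0],"delta_rot":[0,0,0]},{"claw":-1,"slide":[15,0.5,0],"delta_rot":[0,0,0]},{"claw":-1,"slide":[20,0.7,0],"delta_rot":[0,0,0]},{"claw":-1,"slide":[25,0.9,0],"delta_rot":[0,0,0]}]'

```text
time: 8.15
position: [0.4711, 0.0597, 0.0255]
tool_rot: [1.898, 2.503, -0.0]
ft_force: [0.4, -0.6, -1.4]
grip_width: 0.341
grip_force: 39.8
```

Call:
send_rows --motion '[{"claw":-1,"slide":[5,0.2,0],"delta_rot":[0,0,0]},{"claw":-1,"slide":[10,0.4,0],"delta_rot":[0,0,0]},{"claw":-1,"slide":[15,0.5,0],"delta_rot":[0,0,0]},{"claw":-1,"slide":[20,0.7,0],"delta_rot":[0,0,0]},{"claw":-1,"slide":[25,0.9,0],"delta_rot":[0,0,0]}]'

```text
time: 8.65
position: [0.4653, 0.0838, 0.0255]
tool_rot: [1.898, 2.503, -0.0]
ft_force: [0.4, -0.2, -1.5]
grip_width: 0.343
grip_force: 39.8
```

```bash
python3 - <<'E'
from h import *
s=ctrl.get_state();print(np.round(pose(),1),s['ft_force']); d=grab('top','t5.png'); e=grab('side','s5.png')
a=cv2.resize(d['color'][195:265,225:385],(800,350),interpolation=2)
b=cv2.resize(e['color'][230:300,190:290],(354,248),interpolation=2)
cv2.imwrite('pics/t5c.png',np.vstack([a,np.pad(b,((0,0),(0,446),(0,0)))]))
E
```

```text
[465.3  83.8  25.5 105.6] [ 0.36718845 -0.20156766 -1.48318157]
```

View pics/t5c.png

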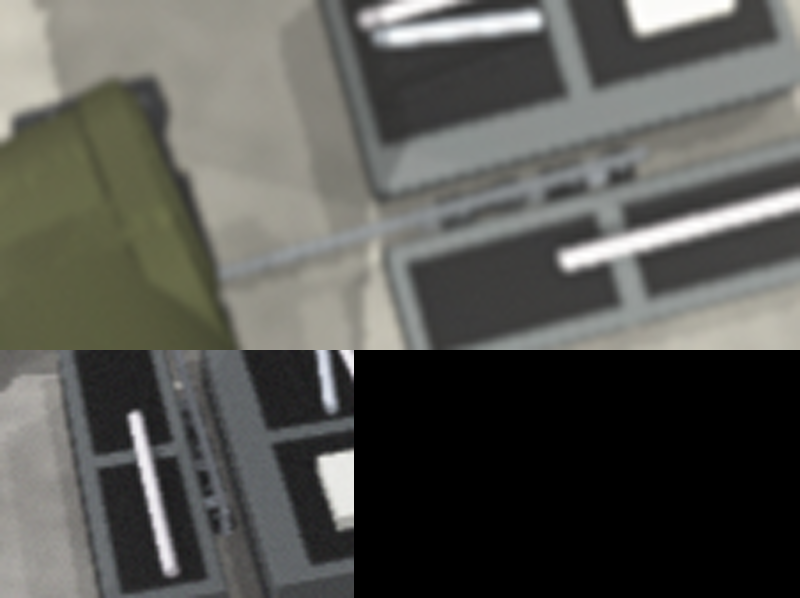

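The tip is pulling the train outward: the sticks span crop (440–635) and the module hasn't moved. I'll keep drawing them out.

Call:
send_rows --motion '[{"claw":-1,"slide":[7,0.2,0],"delta_rot":[0,0,0]},{"claw":-1,"slide":[14,0.4,0],"delta_rot":[0,0,0]},{"claw":-1,"slide":[21,0.7,0],"delta_rot":[0,0,0]},{"claw":-1,"slide":[28,0.9,0],"delta_rot":[0,0,0]},{"claw":-1,"slide":[36,1.2,0],"delta_rot":[0,0,0]}]'

```text
time: 9.25
position: [0.4567, 0.1191, 0.0255]
tool_rot: [1.898, 2.503, -0.0]
ft_force: [0.7, 0.1, -2.1]
grip_width: 0.341
grip_force: 39.8
```

Call:
send_rows --motion '[{"claw":-1,"slide":[7,0.2,0],"delta_rot":[0,0,0]},{"claw":-1,"slide":[14,0.4,0],"delta_rot":[0,0,0]},{"claw":-1,"slide":[21,0.7,0],"delta_rot":[0,0,0]},{"claw":-1,"slide":[28,0.9,0],"delta_rot":[0,0,0]},{"claw":-1,"slide":[36,1.2,0],"delta_rot":[0,0,0]}]'

```text
time: 9.75
position: [0.4481, 0.1539, 0.0255]
tool_rot: [1.899, 2.503, -0.0]
ft_force: [-0.5, -0.7, -0.7]
grip_width: 0.345
grip_force: 39.8
```

Call:
send_rows --motion '[{"claw":-1,"slide":[7,0.2,0],"delta_rot":[0,0,0]},{"claw":-1,"slide":[14,0.4,0],"delta_rot":[0,0,0]},{"claw":-1,"slide":[21,0.7,0],"delta_rot":[0,0,0]},{"claw":-1,"slide":[28,0.9,0],"delta_rot":[0,0,0]},{"claw":-1,"slide":[36,1.2,0],"delta_rot":[0,0,0]}]'

```text
time: 10.25
position: [0.4396, 0.1889, 0.0255]
tool_rot: [1.899, 2.503, -0.0]
ft_force: [0.7, -0.6, -1.6]
grip_width: 0.339
grip_force: 39.8
```

```bash
python3 - <<'E'
from h import *
s=ctrl.get_state();print(np.round(pose(),1),s['ft_force']); d=grab('top','t6.png'); e=grab('side','s6.png')
a=cv2.resize(d['color'][195:265,225:385],(800,350),interpolation=2)
b=cv2.resize(e['color'][200:270,190:290],(354,248),interpolation=2)
cv2.imwrite('pics/t6c.png',np.vstack([a,np.pad(b,((0,0),(0,446),(0,0)))]))
E
```

```text
[439.6 188.9  25.5 105.6] [ 0.68454501 -0.55476724 -1.5599297 ]
```

View pics/t6c.png

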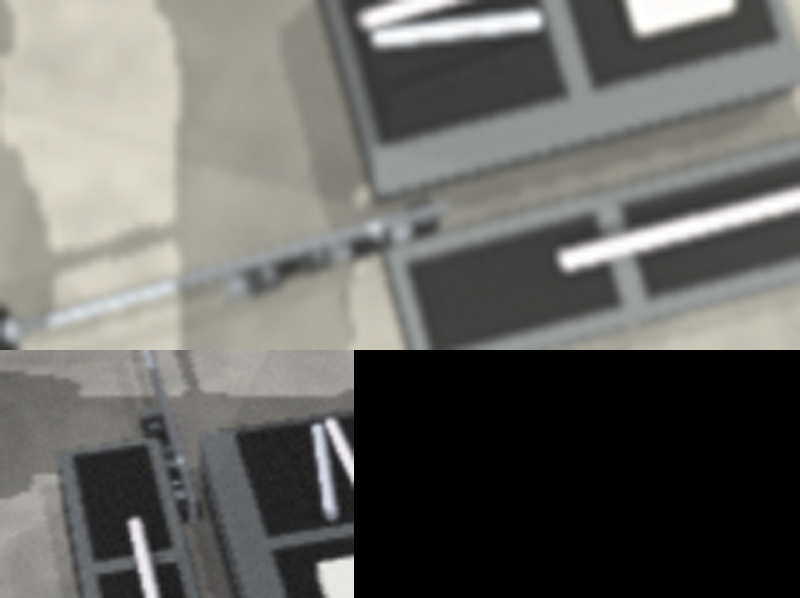

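The train is mostly out, with the tip at crop (440,205) and the gap behind it empty. I'll draw it 80 mm further, then lift the hook, move it aside and park it.

Call:
send_rows --motion '[{"claw":-1,"slide":[8,0.2,0],"delta_rot":[0,0,0]},{"claw":-1,"slide":[16,0.4,0],"delta_rot":[0,0,0]},{"claw":-1,"slide":[24,0.7,0],"delta_rot":[0,0,0]},{"claw":-1,"slide":[32,0.9,0],"delta_rot":[0,0,0]},{"claw":-1,"slide":[40,1.2,0],"delta_rot":[0,0,0]}]'

```text
time: 10.85
position: [0.4299, 0.2281, 0.0255]
tool_rot: [1.898, 2.503, -0.0]
ft_force: [0.2, -0.1, -1.9]
grip_width: 0.34
grip_force: 39.8
```

Call:
send_rows --motion '[{"claw":-1,"slide":[9,0.2,0],"delta_rot":[0,0,0]},{"claw":-1,"slide":[18,0.4,0],"delta_rot":[0,0,0]},{"claw":-1,"slide":[27,0.7,0],"delta_rot":[0,0,0]},{"claw":-1,"slide":[36,0.9,0],"delta_rot":[0,0,0]},{"claw":-1,"slide":[44,1.2,0],"delta_rot":[0,0,0]}]'

```text
time: 11.35
position: [0.4191, 0.2709, 0.0255]
tool_rot: [-1.898, -2.503, -0.0]
ft_force: [-1.1, 0.2, -1.1]
grip_width: 0.34
grip_force: 39.8
```

Call:
send_rows --motion '[{"claw":-1,"slide":[0,0,0],"delta_rot":[0,0,0]},{"claw":-1,"slide":[-3,0,0],"delta_rot":[0,0,0]},{"claw":-1,"slide":[-3,0,-10],"delta_rot":[0,0,0]},{"claw":-1,"slide":[-3,0,-20],"delta_rot":[0,0,0]},{"claw":-1,"slide":[-3,0,-28],"delta_rot":[0,0,0]}]'

```text
time: 11.85
position: [0.4208, 0.2671, 0.0549]
tool_rot: [1.899, 2.502, 0.002]
ft_force: [1.3, 0.5, -1.4]
grip_width: 0.344
grip_force: 39.8
```

Call:
send_rows --motion '[{"claw":-1,"slide":[0,10,0],"delta_rot":[0,0,0]},{"claw":-1,"slide":[0,35,0],"delta_rot":[0,0,0]},{"claw":-1,"slide":[0,65,0],"delta_rot":[0,0,0]},{"claw":-1,"slide":[0,85,0],"delta_rot":[0,0,0]},{"claw":-1,"slide":[0,92,0],"delta_rot":[0,0,0]}]'

```text
time: 12.35
position: [0.5116, 0.292, 0.0534]
tool_rot: [1.901, 2.501, 0.002]
ft_force: [-0.7, -0.0, -1.5]
grip_width: 0.34
grip_force: 39.8
```

Call:
send_rows --motion '[{"claw":-1,"slide":[0,0,6],"delta_rot":[0,0,0]},{"claw":-1,"slide":[0,0,12],"delta_rot":[0,0,0]},{"claw":-1,"slide":[0,0,18],"delta_rot":[0,0,0]},{"claw":-1,"slide":[0,0,24],"delta_rot":[0,0,0]},{"claw":-1,"slide":[0,0,27.5],"delta_rot":[0,0,0]}]'

```text
time: 12.85
position: [0.5079, 0.2915, 0.0252]
tool_rot: [-1.898, -2.503, 0.002]
ft_force: [-1.1, -0.8, 0.4]
grip_width: 0.344
grip_force: 39.8
```

Call:
send_rows --motion '[{"claw":-1,"slide":[0,0,0],"delta_rot":[0,0,0]},{"claw":-1,"slide":[0,0,0.5],"delta_rot":[0,0,0]},{"claw":-1,"slide":[0,0,0.5],"delta_rot":[0,0,0]}]'

```text
time: 13.15
position: [0.5089, 0.2919, 0.0256]
tool_rot: [1.898, 2.503, 0.0]
ft_force: [0.2, -0.3, -1.3]
grip_width: 0.339
grip_force: 39.8
```

Call:
send_rows --motion '[{"claw":-1,"slide":[0,0,0.7],"delta_rot":[0,0,0]},{"claw":0.1,"slide":[0,0,0.7],"delta_rot":[0,0,0]},{"claw":0.1,"slide":[0,0,0.7],"delta_rot":[0,0,0]},{"claw":0.1,"slide":[0,0,0.7],"delta_rot":[0,0,0]}]'

```text
time: 13.55
position: [0.5089, 0.292, 0.0249]
tool_rot: [1.898, 2.503, 0.001]
ft_force: [-0.5, 0.2, -0.3]
grip_width: 0.512
grip_force: 0.0
```

Call:
send_rows --motion '[{"claw":0.1,"slide":[0,0,-10],"delta_rot":[0,0,0]},{"claw":0.1,"slide":[0,0,-30],"delta_rot":[0,0,0]},{"claw":0.1,"slide":[20,0,-70],"delta_rot":[0,0,0]},{"claw":0.1,"slide":[60,0,-100],"delta_rot":[0,0,0]},{"claw":0.1,"slide":[100,0,-120],"delta_rot":[0,0,0]}]'

```text
time: 14.05
position: [0.483, 0.3894, 0.1486]
tool_rot: [1.901, 2.499, 0.006]
ft_force: [0.3, 0.6, 0.0]
grip_width: 0.549
grip_force: 0.0
```

Call:
send_rows --motion '[{"claw":0.1,"slide":[50,0,0],"delta_rot":[0,0,0]},{"claw":0.1,"slide":[90,0,0],"delta_rot":[0,0,0]},{"claw":0.1,"slide":[100,0,0],"delta_rot":[0,0,0]}]'

```text
time: 14.35
position: [0.4506, 0.4904, 0.1463]
tool_rot: [-1.887, -2.507, -0.004]
ft_force: [-0.1, 0.9, -0.5]
grip_width: 0.549
grip_force: 0.0
```

```bash
python3 - <<'E'
from h import *
s=ctrl.get_state();print(np.round(pose(),1),s['ft_force'],s['joint_positions'].round(2)); d=grab('top','t7.png'); e=grab('side','s7.png')
cv2.imwrite('pics/t7c.png',cv2.resize(d['color'][150:290,120:380],None,fx=3.05,fy=3.05,interpolation=2))
E
```

```text
[450.6 490.4 146.3 106.1] [-0.14470393  0.86382017 -0.52259445] [-0.29  0.53 -0.78  1.51  0.38  1.26 -0.84]
```

View pics/t7c.png

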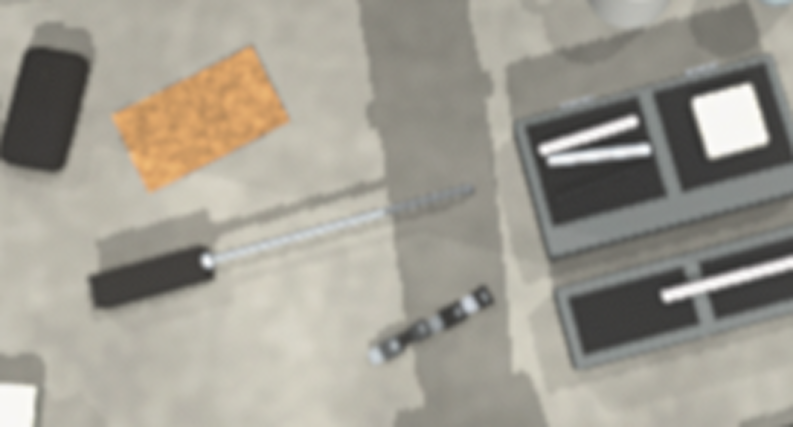

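The train lies out in the open from crop (370,357) to (493,292), which makes 119 mm, the right length for four sticks. The hook stands parked, with its handle from (90,290) to (212,262). I'll measure the train by differencing against the first picture.

```bash
cat >> h.py <<'E'
BG=cv2.imread('pics/top0.png')
def blobs(d,roi,z=.010,th=30,amin=12,bg=None):
    x0,y0,x1,y1=roi; f=4
    big=lambda im:cv2.resize(im[y0:y1,x0:x1],None,fx=f,fy=f,interpolation=cv2.INTER_CUBIC).astype(int)
    D=np.abs(big(d['color'])-big(BG if bg is None else bg)).max(2)
    m=(D>th).astype(np.uint8)*255; m=cv2.morphologyEx(m,cv2.MORPH_CLOSE,np.ones((7,7),np.uint8)); out=[]
    for c in cv2.findContours(m,cv2.RETR_EXTERNAL,cv2.CHAIN_APPROX_NONE)[0]:
        if cv2.contourArea(c)<amin*f*f: continue
        b=cv2.boxPoints(cv2.minAreaRect(c)); W=cast(d,(b+.5)/f-.5+[x0,y0],z)[:,:2]*1000
        e=[W[1]-W[0],W[2]-W[1]]; L=[np.linalg.norm(v) for v in e]; i=int(L[1]>L[0]); v=e[i]/L[i]; v=v if v[1]<0 else -v
        out.append((W.mean(0),L[i],L[1-i],v)); print('c',W.mean(0).round(1),'L %.0f W %.0f'%(L[i],L[1-i]),'heading %.1f'%np.degrees(np.arctan2(v[1],v[0])))
        c0=W.mean(0); print('   ends',(c0-v*L[i]/2).round(1),(c0+v*L[i]/2).round(1))
    return out
E
python3 - <<'E'
from h import *
class D(dict):pass
d=grab('top')
for th in(30,45):
  blobs(d,(236,238,290,275),th=th)
E
```

```text
c [4.613e+02 1.000e-01] L 89 W 10 heading -1.3
   ends [416.9   1.1] [505.6  -0.9]
c [460.5  69. ] L 94 W 86 heading -22.6
   ends [417.   87.1] [504.   50.8]
c [444.2  89.4] L 50 W 32 heading -60.4
   ends [431.9 111.2] [456.6  67.6]
c [472.2  41.6] L 51 W 22 heading -67.1
   ends [462.2  65.3] [482.2  17.9]
c [462.2  -1.2] L 87 W 7 heading -1.3
   ends [ 4.188e+02 -2.000e-01] [505.5  -2.2]
c [494.5  65.7] L 25 W 8 heading -2.2
   ends [481.9  66.2] [507.1  65.3]
```

```bash
python3 - <<'E'
from h import *
d=grab('top')
W=cast(d,np.array([[371,357],[492,293],[381,366],[368,347],[493,303],[486,285]])/3.05+[120,150],.010)[:,:2]*1000; print(W.round(1))
v=W[1]-W[0];print(np.linalg.norm(v),np.degrees(np.arctan2(v[1],v[0])))
# profile along the axis
P=np.array([proj(d,[*(W[0]+v*t)/1,10]*np.array([.001]*3))[0] for t in np.linspace(-.08,1.08,70)],np.float32)
g=cv2.remap(d['color'],P[None,:,0].copy(),P[None,:,1].copy(),1)[0].mean(1); print([(int(t*np.linalg.norm(v)),int(x)) for t,x in zip(np.linspace(-.08,1.08,70),g)])
v/=np.linalg.norm(v); c=W[1]-13*v; H=np.degrees(np.arctan2(v[1],v[0]))+180; print('c',c,H)
plan([(450,250,140,106),(*c,60,H)])
E
```

```text
[[431.1 120.9]
 [483.6  16. ]
 [423.3 112.3]
 [439.6 123.5]
 [475.   15.3]
 [490.7  21. ]]
117.35959830095322 -63.396598189537265
[(-9, 186), (-7, 183), (-5, 181), (-3, 184), (-1, 191), (0, 201), (2, 205), (4, 203), (6, 189), (8, 158), (10, 127), (12, 107), (14, 107), (16, 118), (18, 138), (20, 155), (22, 161), (24, 138), (26, 107), (28, 81), (30, 69), (32, 68), (34, 67), (35, 69), (37, 72), (39, 77), (41, 84), (43, 92), (45, 102), (47, 115), (49, 117), (51, 113), (53, 110), (55, 123), (57, 141), (59, 155), (61, 159), (63, 153), (65, 137), (67, 107), (69, 78), (71, 62), (73, 59), (75, 60), (77, 67), (79, 84), (81, 104), (83, 118), (85, 117), (87, 126), (89, 157), (91, 186), (93, 205), (95, 212), (97, 200), (99, 177), (101, 137), (103, 99), (105, 79), (107, 94), (108, 106), (110, 109), (112, 99), (114, 107), (116, 125), (118, 140), (120, 144), (122, 145), (124, 146), (126, 152)]
c [477.82039033  27.60140404] 116.60340181046271
[450. 250. 140.] [-223.0, -68.2, 4.8] rz -0.007
[478.  28.  60.] [-221.5, -34.6, 80.0] rz -0.185
```

```bash
cat >> h.py <<'E'
T0=np.array([457.8,-378.]);A=np.array([.22,-.976]);B=np.array([.976,.22])
def site(i): return T0+[30,30,-30,-30][i]*A+[22,-22,22,-22][i]*B
def pickplan(c,H,i,start=None):
    s=site(i); plan([(*c,130,H),(*c,24,H),(*c,130,H),(*s,130,12.7),(*s,32,12.7),(*s,130,12.7)],start)
E
python3 - <<'E'
from h import *
pickplan((477.8,27.6),116.6,0)
E
```

```text
[478.  28. 130.] [-222.4, -50.6, 7.4] rz -0.096
   [-216.5, -71.7, 7.4] rz -0.096
[478.  28.  24.] [-0.0, 0.0, 106.0] rz -0.0
[478.  28. 130.] [0.0, 0.0, -106.0] rz -0.0
[ 486. -402.  130.] [-129.4, -61.8, -0.0] rz 0.604
   [-141.6, 22.7, -0.0] rz 0.604
   [-103.6, 99.1, -0.0] rz 0.604
[ 486. -402.   32.] [-0.0, -0.0, 98.0] rz 0.0
[ 486. -402.  130.] [0.0, 0.0, -98.0] rz -0.0
```

Call:
send_rows --motion '[{"claw":0,"slide":[-44,-10,1],"delta_rot":[0,0,-0.019]},{"claw":0,"slide":[-89,-20,3],"delta_rot":[0,0,-0.038]},{"claw":0,"slide":[-133,-30,4],"delta_rot":[0,0,-0.057]},{"claw":0,"slide":[-178,-40,6],"delta_rot":[0,0,-0.077]},{"claw":0,"slide":[-222.4,-50.6,7.4],"delta_rot":[0,0,-0.096]}]'

```text
time: 15.05
position: [0.4669, 0.2518, 0.1372]
tool_rot: [1.78, 2.587, -0.002]
ft_force: [0.2, 0.9, -0.9]
grip_width: 0.497
grip_force: 0.0
```

Call:
send_rows --motion '[{"claw":0,"slide":[-46,-16,1],"delta_rot":[0,0,-0.019]},{"claw":0,"slide":[-92,-31,3],"delta_rot":[0,0,-0.038]},{"claw":0,"slide":[-140,-46,4],"delta_rot":[0,0,-0.057]},{"claw":0,"slide":[-185,-61,6],"delta_rot":[0,0,-0.077]},{"claw":0,"slide":[-216.5,-71.7,7.4],"delta_rot":[0,0,-0.096]}]'

```text
time: 15.55
position: [0.4767, 0.0223, 0.1302]
tool_rot: [1.658, 2.666, -0.004]
ft_force: [0.4, 0.2, 0.3]
grip_width: 0.497
grip_force: 0.0
```

Call:
send_rows --motion '[{"claw":0,"slide":[0,0,0],"delta_rot":[0,0,0]},{"claw":0,"slide":[0,0,20],"delta_rot":[0,0,0]},{"claw":0,"slide":[0,0,40],"delta_rot":[0,0,0]}]'

```text
time: 15.85
position: [0.4777, 0.027, 0.0904]
tool_rot: [1.654, 2.668, -0.0]
ft_force: [-0.3, -0.2, -0.8]
grip_width: 0.499
grip_force: 0.0
```

```bash
python3 - <<'E'
from h import *
print(pose()); plan([(477.8,27.6,24,116.6)])
E
```

```text
[np.float64(477.7022231832329), np.float64(27.019390067881996), np.float64(90.37481925169912), np.float64(116.40789991101309)]
[478.  28.  24.] [0.5, 0.3, 66.4] rz -0.003
```

Call:
send_rows --motion '[{"claw":0,"slide":[0,0,20],"delta_rot":[0,0,0]},{"claw":0,"slide":[0,0,42],"delta_rot":[0,0,0]},{"claw":0,"slide":[0,0,58],"delta_rot":[0,0,0]},{"claw":0,"slide":[0,0,66],"delta_rot":[0,0,0]},{"claw":0,"slide":[0,0,66],"delta_rot":[0,0,0]}]'

```text
time: 16.35
position: [0.4769, 0.0282, 0.0237]
tool_rot: [-1.651, -2.672, 0.001]
ft_force: [-0.3, 0.3, -0.9]
grip_width: 0.502
grip_force: 0.0
```

Call:
send_rows --motion '[{"claw":-1,"slide":[0,0,0],"delta_rot":[0,0,0]},{"claw":-1,"slide":[0,0,0],"delta_rot":[0,0,0]},{"claw":-1,"slide":[0,0,0],"delta_rot":[0,0,0]},{"claw":-1,"slide":[0,0,0],"delta_rot":[0,0,0]},{"claw":-1,"slide":[0,0,0],"delta_rot":[0,0,0]}]' --grip_force 25

```text
time: 16.85
position: [0.4776, 0.0289, 0.0244]
tool_rot: [1.649, 2.673, 0.0]
ft_force: [-0.1, -0.4, 2.1]
grip_width: 0.2
grip_force: 25.0
```

Call:
send_rows --motion '[{"claw":-1,"slide":[0,0,0],"delta_rot":[0,0,0]},{"claw":-1,"slide":[0,0,-10],"delta_rot":[0,0,0]},{"claw":-1,"slide":[0,0,-40],"delta_rot":[0,0,0]},{"claw":-1,"slide":[0,0,-80],"delta_rot":[0,0,0]},{"claw":-1,"slide":[0,0,-106],"delta_rot":[0,0,0]}]'

```text
time: 17.35
position: [0.478, 0.0294, 0.1328]
tool_rot: [1.648, 2.672, 0.002]
ft_force: [0.1, 0.1, 0.0]
grip_width: 0.2
grip_force: 25.0
```

Call:
send_rows --motion '[{"claw":-1,"slide":[-26,-12,0],"delta_rot":[0,0,0.121]},{"claw":-1,"slide":[-52,-25,0],"delta_rot":[0,0,0.242]},{"claw":-1,"slide":[-78,-37,0],"delta_rot":[0,0,0.362]},{"claw":-1,"slide":[-104,-49,0],"delta_rot":[0,0,0.483]},{"claw":-1,"slide":[-129.4,-61.8,0],"delta_rot":[0,0,0.604]}]'

```text
time: 17.85
position: [0.4801, -0.1154, 0.1307]
tool_rot: [2.375, 2.056, 0.001]
ft_force: [1.3, -0.0, -0.1]
grip_width: 0.202
grip_force: 25.0
```

Call:
send_rows --motion '[{"claw":-1,"slide":[-28,4,0],"delta_rot":[0,0,0.121]},{"claw":-1,"slide":[-57,9,0],"delta_rot":[0,0,0.242]},{"claw":-1,"slide":[-85,13,0],"delta_rot":[0,0,0.362]},{"claw":-1,"slide":[-113,18,0],"delta_rot":[0,0,0.483]},{"claw":-1,"slide":[-141.6,22.7,0],"delta_rot":[0,0,0.604]}]'

```text
time: 18.35
position: [0.4829, -0.2586, 0.1306]
tool_rot: [-2.879, -1.257, -0.001]
ft_force: [0.2, -0.1, -0.0]
grip_width: 0.199
grip_force: 25.0
```

Call:
send_rows --motion '[{"claw":-1,"slide":[-21,20,0],"delta_rot":[0,0,0.121]},{"claw":-1,"slide":[-41,40,0],"delta_rot":[0,0,0.242]},{"claw":-1,"slide":[-62,60,0],"delta_rot":[0,0,0.362]},{"claw":-1,"slide":[-83,79,0],"delta_rot":[0,0,0.483]},{"claw":-1,"slide":[-103.6,99.1,0],"delta_rot":[0,0,0.604]}]'

```text
time: 18.85
position: [0.4858, -0.402, 0.1306]
tool_rot: [-3.122, -0.344, -0.001]
ft_force: [0.3, -0.5, 0.6]
grip_width: 0.201
grip_force: 25.0
```

```bash
python3 - <<'E'
from h import *
print(np.round(pose(),1),ctrl.get_state()['grip_width']); plan([(*site(0),32,12.7)])
d=grab('top','t8.png'); e=grab('side')
# tray edges again from the side view
v=cast(e,[[176,330],[238,322],[243,395],[181,404]],.03)*1000; print(v.round(0).tolist())
cv2.imwrite('pics/t8c.png',np.hstack([cv2.resize(d['color'][215:290,390:480],(480,400),interpolation=2),cv2.resize(d['color'][230:275,240:300],(533,400),interpolation=2)[:,:320]]))
E
```

```text
[ 485.8 -402.   130.6   12.6] 0.20123315545571746
[ 486. -402.   32.] [0.0, 0.4, 98.6] rz -0.002
[[390.0, -323.0, 30.0], [508.0, -303.0, 30.0], [526.0, -455.0, 30.0], [423.0, -472.0, 30.0]]
```

Call:
send_rows --motion '[{"claw":-1,"slide":[0,0,30],"delta_rot":[0,0,0]},{"claw":-1,"slide":[0,0,60],"delta_rot":[0,0,0]},{"claw":-1,"slide":[0,0,82],"delta_rot":[0,0,0]},{"claw":-1,"slide":[0,0,94],"delta_rot":[0,0,0]},{"claw":-1,"slide":[0,0,100],"delta_rot":[0,0,0]}]'

```text
time: 19.45
position: [0.4856, -0.4001, 0.0292]
tool_rot: [-3.12, -0.353, 0.001]
ft_force: [-0.5, -0.9, 0.7]
grip_width: 0.202
grip_force: 25.0
```

Call:
send_rows --motion '[{"claw":-1,"slide":[0,0,0],"delta_rot":[0,0,0]},{"claw":-0.3,"slide":[0,0,0],"delta_rot":[0,0,0]},{"claw":-0.3,"slide":[0,0,0],"delta_rot":[0,0,0]},{"claw":-0.3,"slide":[0,0,0],"delta_rot":[0,0,0]}]'

```text
time: 19.85
position: [0.4865, -0.4016, 0.0312]
tool_rot: [3.121, 0.351, 0.002]
ft_force: [0.3, 1.1, 0.3]
grip_width: 0.332
grip_force: 0.0
```

Call:
send_rows --motion '[{"claw":-0.3,"slide":[0,0,-20],"delta_rot":[0,0,0]},{"claw":-0.3,"slide":[0,0,-60],"delta_rot":[0,0,0]},{"claw":0,"slide":[0,0,-100],"delta_rot":[0,0,0]},{"claw":0,"slide":[0,-50,-120],"delta_rot":[0,0,0]},{"claw":0,"slide":[0,-90,-120],"delta_rot":[0,0,0]}]'

```text
time: 20.35
position: [0.4677, -0.3143, 0.1543]
tool_rot: [3.117, 0.347, 0.009]
ft_force: [1.0, 1.4, -0.0]
grip_width: 0.478
grip_force: 0.0
```

```bash
python3 - <<'E'
from h import *
d=grab('top','t9.png'); print(np.round(pose(),1))
cv2.imwrite('pics/t9c.png',np.hstack([cv2.resize(d['color'][215:290,390:480],(384,320),interpolation=2),cv2.resize(d['color'][230:275,240:298],(412,320),interpolation=2)]))
E
```

```text
[ 466.1 -304.2  152.2   13.2]
```

View pics/t9c.png

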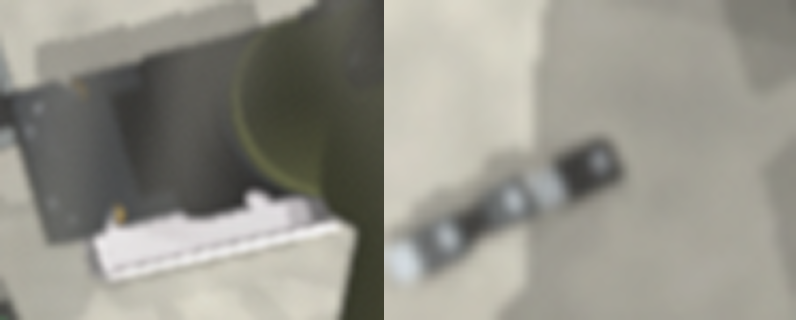

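Right panel: three sticks remain, with the right end at full-image (273.4,252.3). That is about 26 mm shorter than before, so the first pick was stick_d. The tray end in view looks undisturbed. Next stick.

```bash
python3 - <<'E'
from h import *
d=grab('top'); e=cast(d,[[273.4,252.25]],.01)[0,:2]*1000; W0=np.array([431.1,120.9]); v=np.array([np.cos(np.radians(-63.4)),np.sin(np.radians(-63.4))])
print(e,(e-W0)@v, 'perp',(e-W0)@[-v[1],v[0]])
c=W0+v*(91.4-15); print(c); plan([(*site(0),32,12.7)]); pickplan(c,116.6,1)
E
```

```text
[467.85120491  37.11485864] 91.37252512430278 perp -4.654312887795207
[465.30879431  52.58661631]
[ 486. -402.   32.] [-3.0, 97.3, 119.5] rz 0.009
[465.  53. 130.] [27.1, -116.8, 7.2] rz -0.601
   [88.4, -81.0, 7.2] rz -0.601
   [118.7, -16.8, 7.2] rz -0.601
[465.  53.  24.] [-0.0, 0.0, 106.0] rz -0.0
[465.  53. 130.] [0.0, 0.0, -106.0] rz -0.0
[ 443. -412.  130.] [-135.2, -76.0, -0.0] rz 0.604
   [-154.4, 14.3, -0.0] rz 0.604
   [-119.0, 99.5, -0.0] rz 0.604
[ 443. -412.   32.] [-0.0, -0.0, 98.0] rz 0.0
[ 443. -412.  130.] [0.0, 0.0, -98.0] rz -0.0
```

```bash
python3 - <<'E'
from h import *
print(np.round(pose(),1)); c=(462.8,51.3); plan([(*c,130,116.6)],(466,-314,150.5,12.8));print(); pickplan(c,116.6,1,(*c,130,116.6))
E
```

```text
[ 466.5 -307.   151.5   13.2]
[463.  51. 130.] [25.9, -119.0, 6.8] rz -0.604
   [88.9, -83.2, 6.8] rz -0.604
   [120.4, -18.0, 6.8] rz -0.604

[463.  51. 130.] [0.0, 0.0, -0.0] rz -0.0
[463.  51.  24.] [0.0, 0.0, 106.0] rz -0.0
[463.  51. 130.] [0.0, 0.0, -106.0] rz -0.0
[ 443. -412.  130.] [-135.2, -75.1, -0.0] rz 0.604
   [-153.9, 15.0, -0.0] rz 0.604
   [-118.1, 99.8, -0.0] rz 0.604
[ 443. -412.   32.] [-0.0, -0.0, 98.0] rz 0.0
[ 443. -412.  130.] [0.0, 0.0, -98.0] rz -0.0
```

Call:
send_rows --motion '[{"claw":0,"slide":[5,-24,1],"delta_rot":[0,0,-0.121]},{"claw":0,"slide":[10,-48,3],"delta_rot":[0,0,-0.242]},{"claw":0,"slide":[15,-72,4],"delta_rot":[0,0,-0.362]},{"claw":0,"slide":[20,-96,5],"delta_rot":[0,0,-0.483]},{"claw":0,"slide":[25.9,-119,6.8],"delta_rot":[0,0,-0.604]}]'

```text
time: 20.95
position: [0.4648, -0.191, 0.1437]
tool_rot: [2.872, 1.27, 0.001]
ft_force: [0.9, 0.5, 0.6]
grip_width: 0.501
grip_force: 0.0
```

Call:
send_rows --motion '[{"claw":0,"slide":[18,-17,1],"delta_rot":[0,0,-0.121]},{"claw":0,"slide":[36,-33,3],"delta_rot":[0,0,-0.242]},{"claw":0,"slide":[53,-50,4],"delta_rot":[0,0,-0.362]},{"claw":0,"slide":[71,-66,5],"delta_rot":[0,0,-0.483]},{"claw":0,"slide":[88.9,-83.2,6.8],"delta_rot":[0,0,-0.604]}]'

```text
time: 21.45
position: [0.4639, -0.0693, 0.1369]
tool_rot: [2.365, 2.067, 0.001]
ft_force: [0.1, -0.3, 0.3]
grip_width: 0.499
grip_force: 0.0
```

Call:
send_rows --motion '[{"claw":0,"slide":[24,-4,1],"delta_rot":[0,0,-0.121]},{"claw":0,"slide":[48,-7,3],"delta_rot":[0,0,-0.242]},{"claw":0,"slide":[72,-11,4],"delta_rot":[0,0,-0.362]},{"claw":0,"slide":[96,-14,5],"delta_rot":[0,0,-0.483]},{"claw":0,"slide":[120.4,-18,6.8],"delta_rot":[0,0,-0.604]}]'

```text
time: 21.95
position: [0.4629, 0.0525, 0.1301]
tool_rot: [1.643, 2.676, 0.0]
ft_force: [-0.2, 0.2, 0.5]
grip_width: 0.501
grip_force: 0.0
```

Call:
send_rows --motion '[{"claw":0,"slide":[0,0,0],"delta_rot":[0,0,0]},{"claw":0,"slide":[0,0,20],"delta_rot":[0,0,0]},{"claw":0,"slide":[0,0,40],"delta_rot":[0,0,0]},{"claw":0,"slide":[0,0,40],"delta_rot":[0,0,0]}]'

```text
time: 22.35
position: [0.4607, 0.0508, 0.0877]
tool_rot: [-1.65, -2.669, 0.004]
ft_force: [-0.9, -0.1, 0.0]
grip_width: 0.501
grip_force: 0.0
```

```bash
python3 - <<'E'
from h import *
print(np.round(pose(),1)); plan([(462.8,51.3,24,116.6)])
E
```

```text
[460.7  50.8  87.7 116.5]
[463.  51.  24.] [-0.5, 2.1, 63.7] rz -0.001
```

Call:
send_rows --motion '[{"claw":0,"slide":[0,0,20],"delta_rot":[0,0,0]},{"claw":0,"slide":[0,0,42],"delta_rot":[0,0,0]},{"claw":0,"slide":[0,0,58],"delta_rot":[0,0,0]},{"claw":0,"slide":[0,0,65.5],"delta_rot":[0,0,0]},{"claw":0,"slide":[0,0,65.5],"delta_rot":[0,0,0]}]'

```text
time: 22.85
position: [0.4623, 0.0514, 0.024]
tool_rot: [-1.651, -2.672, 0.001]
ft_force: [0.5, -1.2, 0.4]
grip_width: 0.498
grip_force: 0.0
```

Call:
send_rows --motion '[{"claw":-1,"slide":[0,0,0],"delta_rot":[0,0,0]},{"claw":-1,"slide":[0,0,0],"delta_rot":[0,0,0]},{"claw":-1,"slide":[0,0,0],"delta_rot":[0,0,0]},{"claw":-1,"slide":[0,0,0],"delta_rot":[0,0,0]},{"claw":-1,"slide":[0,0,0],"delta_rot":[0,0,0]}]'

```text
time: 23.35
position: [0.4629, 0.0518, 0.0246]
tool_rot: [1.649, 2.673, 0.0]
ft_force: [-1.1, -0.2, 2.7]
grip_width: 0.201
grip_force: 25.0
```

Call:
send_rows --motion '[{"claw":-1,"slide":[0,0,0],"delta_rot":[0,0,0]},{"claw":-1,"slide":[0,0,-10],"delta_rot":[0,0,0]},{"claw":-1,"slide":[0,0,-40],"delta_rot":[0,0,0]},{"claw":-1,"slide":[0,0,-80],"delta_rot":[0,0,0]},{"claw":-1,"slide":[0,0,-106],"delta_rot":[0,0,0]}]'

```text
time: 23.85
position: [0.4631, 0.0523, 0.1328]
tool_rot: [1.648, 2.672, 0.002]
ft_force: [0.9, 0.2, -0.4]
grip_width: 0.203
grip_force: 25.0
```

Call:
send_rows --motion '[{"claw":-1,"slide":[-27,-15,0],"delta_rot":[0,0,0.121]},{"claw":-1,"slide":[-54,-30,0],"delta_rot":[0,0,0.242]},{"claw":-1,"slide":[-81,-45,0],"delta_rot":[0,0,0.362]},{"claw":-1,"slide":[-108,-60,0],"delta_rot":[0,0,0.483]},{"claw":-1,"slide":[-135.2,-75,0],"delta_rot":[0,0,0.604]}]'

```text
time: 24.35
position: [0.4558, -0.1037, 0.1307]
tool_rot: [2.375, 2.056, 0.0]
ft_force: [-0.3, -0.2, -0.1]
grip_width: 0.202
grip_force: 25.0
```

Call:
send_rows --motion '[{"claw":-1,"slide":[-31,3,0],"delta_rot":[0,0,0.121]},{"claw":-1,"slide":[-62,6,0],"delta_rot":[0,0,0.242]},{"claw":-1,"slide":[-92,9,0],"delta_rot":[0,0,0.362]},{"claw":-1,"slide":[-123,12,0],"delta_rot":[0,0,0.483]},{"claw":-1,"slide":[-153.9,15,0],"delta_rot":[0,0,0.604]}]'

```text
time: 24.85
position: [0.4494, -0.2581, 0.1307]
tool_rot: [2.879, 1.257, 0.001]
ft_force: [1.1, 0.0, -0.6]
grip_width: 0.201
grip_force: 25.0
```

Call:
send_rows --motion '[{"claw":-1,"slide":[-24,20,0],"delta_rot":[0,0,0.121]},{"claw":-1,"slide":[-47,40,0],"delta_rot":[0,0,0.242]},{"claw":-1,"slide":[-71,60,0],"delta_rot":[0,0,0.362]},{"claw":-1,"slide":[-94,80,0],"delta_rot":[0,0,0.483]},{"claw":-1,"slide":[-118.1,99.8,0],"delta_rot":[0,0,0.604]}]'

```text
time: 25.35
position: [0.4431, -0.4125, 0.1306]
tool_rot: [-3.122, -0.344, -0.001]
ft_force: [0.6, 0.0, 0.6]
grip_width: 0.202
grip_force: 25.0
```

```bash
python3 - <<'E'
from h import *
print(np.round(pose(),1),site(1)); d=grab('top','t10.png')
W0=np.array([431.1,120.9]);v=np.array([np.cos(np.radians(-63.4)),np.sin(np.radians(-63.4))]);n=np.array([-v[1],v[0]])
for o in(-7,-3,1):
  q=np.array([proj(d,np.r_[W0+v*t+n*o,10]*.001)[0] for t in range(-8,90,3)],np.float32)
  print(o,cv2.remap(d['color'],q[None,:,0].copy(),q[None,:,1].copy(),1)[0].mean(1).astype(int).tolist())
E
```

```text
[ 443.1 -412.5  130.6   12.6] [ 442.928 -412.12 ]
-7 [183, 180, 184, 187, 177, 154, 130, 122, 125, 124, 127, 129, 141, 153, 155, 153, 150, 148, 145, 146, 148, 163, 170, 164, 153, 150, 151, 152, 154, 154, 156, 157, 156]
-3 [182, 180, 193, 204, 195, 164, 126, 109, 115, 132, 131, 104, 89, 93, 97, 103, 108, 115, 126, 131, 123, 149, 180, 181, 162, 150, 149, 150, 153, 155, 156, 156, 158]
1 [185, 185, 198, 207, 203, 169, 125, 107, 121, 156, 157, 111, 73, 65, 69, 84, 100, 113, 145, 163, 134, 138, 177, 187, 174, 155, 147, 148, 150, 153, 155, 157, 158]
```

Grip still holds stick 2 (width ~17.5 mm). I'll place it, back away and map the remaining ones numerically.

Call:
send_rows --motion '[{"claw":-1,"slide":[0,0,30],"delta_rot":[0,0,0]},{"claw":-1,"slide":[0,0,60],"delta_rot":[0,0,0]},{"claw":-1,"slide":[0,0,82],"delta_rot":[0,0,0]},{"claw":-1,"slide":[0,0,94],"delta_rot":[0,0,0]},{"claw":-1,"slide":[0,0,100],"delta_rot":[0,0,0]}]'

```text
time: 25.9
position: [0.4428, -0.411, 0.0293]
tool_rot: [-3.12, -0.351, 0.001]
ft_force: [-0.4, -0.5, 0.8]
grip_width: 0.2
grip_force: 25.0
```

Call:
send_rows --motion '[{"claw":-1,"slide":[0,0,0],"delta_rot":[0,0,0]},{"claw":-0.3,"slide":[0,0,0],"delta_rot":[0,0,0]},{"claw":-0.3,"slide":[0,0,0],"delta_rot":[0,0,0]},{"claw":-0.3,"slide":[0,0,0],"delta_rot":[0,0,0]}]'

```text
time: 26.3
position: [0.4438, -0.4121, 0.0313]
tool_rot: [3.12, 0.351, 0.002]
ft_force: [0.1, -0.4, -1.1]
grip_width: 0.329
grip_force: 0.0
```

Call:
send_rows --motion '[{"claw":-0.3,"slide":[0,0,-20],"delta_rot":[0,0,0]},{"claw":-0.3,"slide":[0,0,-60],"delta_rot":[0,0,0]},{"claw":0,"slide":[0,0,-100],"delta_rot":[0,0,0]},{"claw":0,"slide":[0,0,-100],"delta_rot":[0,0,0]}]'

```text
time: 26.7
position: [0.4466, -0.4144, 0.1374]
tool_rot: [3.112, 0.35, 0.013]
ft_force: [0.7, 0.3, 1.2]
grip_width: 0.449
grip_force: 0.0
```

```bash
python3 - <<'E'
from h import *
d=grab('top','t11.png'); g=d['color'].mean(2).astype(int)
print(np.round(pose(),1)); print('cols',list(range(236,274,1))[::5])
for r in range(250,272): print(r,' '.join('%3d'%x for x in g[r,236:274]))
print(cast(d,[[236,250],[273,271]],.01)[:,:2]*1000)
E
```

```text
[ 445.2 -413.3  134.4   12.8]
cols [236, 241, 246, 251, 256, 261, 266, 271]
250 196 197 195 195 196 197 197 197 197 196 196 194 194 191 190 187 185 184 184 182 182 180 178 184 191 192 190 180 158 147 148 151 153 156 158 158 157 157
251 196 196 196 196 198 198 198 198 198 196 195 194 193 191 189 187 186 183 176 168 165 162 160 171 185 189 188 177 156 146 146 150 153 156 157 158 158 157
252 195 196 196 197 197 198 198 198 198 196 195 194 192 191 189 187 185 178 165 154 151 150 150 161 179 187 187 176 156 145 146 149 153 155 156 156 157 157
253 194 195 195 195 196 198 198 197 196 195 194 193 193 191 190 187 183 173 157 148 146 146 145 150 168 183 186 176 155 144 146 149 152 155 156 157 156 156
254 193 192 192 194 195 197 197 196 196 195 195 194 192 192 187 182 175 164 151 146 143 138 130 135 157 180 187 176 156 146 147 149 152 154 155 157 156 156
255 191 191 191 192 194 195 196 195 194 194 193 189 186 185 178 170 161 152 143 138 132 127 119 120 148 179 188 179 157 147 148 151 153 153 155 156 156 155
256 189 189 189 191 193 193 194 194 194 192 184 175 170 168 163 155 148 139 129 121 123 
[... 1766 characters left out ...]
7 157 157 157 157
268 192 191 188 183 183 192 203 202 186 155 137 141 156 167 174 181 186 186 186 187 189 190 191 191 187 177 159 149 149 152 155 156 156 158 158 157 156 156
269 193 191 188 183 178 183 191 190 181 164 160 164 171 176 180 183 188 188 187 187 188 189 189 182 174 164 154 149 149 152 155 156 157 158 158 157 156 156
270 195 192 190 185 180 179 184 183 178 174 176 177 177 180 182 185 187 187 187 186 187 188 181 169 158 152 149 148 150 152 154 156 156 157 157 156 157 156
271 195 193 190 188 184 182 183 183 180 180 182 182 181 182 184 185 186 185 186 185 184 179 167 155 149 148 148 148 148 150 153 154 155 156 156 156 157 156
[[475.81689359 135.81586963]
 [419.25666881  38.88624679]]
```

```bash
python3 - <<'E'
from h import *
d=grab('top'); W=cast(d,[[239.3,267],[260.5,257],[248.2,263.2],[258,258]],.01)[:,:2]*1000; v=W[1]-W[0]; print(W.round(1),np.linalg.norm(v),np.degrees(np.arctan2(v[1],v[0])))
v/=np.linalg.norm(v); c=W[1]-14.5*v; c1=W[0]+14.5*v; print(c,c1)
pickplan(c,116.6,2,(443,-412,131,12.7))
E
```

```text
[[431.3 127. ]
 [456.1  71.2]
 [440.7 103.7]
 [453.7  77.8]] 61.079466099043195 -66.03907266056395
[450.25729045  84.48404048] [437.22938429 113.79898217]
[450.  84. 130.] [38.7, -160.9, 0.3] rz -0.604
   [123.3, -110.4, 0.3] rz -0.604
   [164.2, -20.7, 0.3] rz -0.604
[450.  84.  24.] [0.0, 0.0, 106.0] rz -0.0
[450.  84. 130.] [0.0, 0.0, -106.0] rz -0.0
[ 473. -344.  130.] [-131.0, -57.3, -0.0] rz 0.604
   [-140.3, 27.4, -0.0] rz 0.604
   [-99.9, 102.3, -0.0] rz 0.604
[ 473. -344.   32.] [0.0, 0.0, 98.0] rz 0.0
[ 473. -344.  130.] [0.0, 0.0, -98.0] rz -0.0
```

Call:
send_rows --motion '[{"claw":0,"slide":[8,-32,0],"delta_rot":[0,0,-0.121]},{"claw":0,"slide":[15,-64,0],"delta_rot":[0,0,-0.242]},{"claw":0,"slide":[23,-96,0],"delta_rot":[0,0,-0.362]},{"claw":0,"slide":[31,-129,0],"delta_rot":[0,0,-0.483]},{"claw":0,"slide":[38.7,-160.9,0],"delta_rot":[0,0,-0.604]}]'

```text
time: 27.3
position: [0.444, -0.2442, 0.1286]
tool_rot: [-2.871, -1.27, 0.003]
ft_force: [0.3, 0.2, 1.1]
grip_width: 0.504
grip_force: 0.0
```

Call:
send_rows --motion '[{"claw":0,"slide":[25,-22,0],"delta_rot":[0,0,-0.121]},{"claw":0,"slide":[49,-44,0],"delta_rot":[0,0,-0.242]},{"claw":0,"slide":[74,-66,0],"delta_rot":[0,0,-0.362]},{"claw":0,"slide":[99,-88,0],"delta_rot":[0,0,-0.483]},{"claw":0,"slide":[123.3,-110.4,0],"delta_rot":[0,0,-0.604]}]'

```text
time: 27.8
position: [0.4461, -0.0791, 0.1288]
tool_rot: [-2.364, -2.066, 0.002]
ft_force: [0.6, 0.7, 0.7]
grip_width: 0.499
grip_force: 0.0
```

Call:
send_rows --motion '[{"claw":0,"slide":[33,-4,0],"delta_rot":[0,0,-0.121]},{"claw":0,"slide":[66,-8,0],"delta_rot":[0,0,-0.242]},{"claw":0,"slide":[99,-12,0],"delta_rot":[0,0,-0.362]},{"claw":0,"slide":[131,-17,0],"delta_rot":[0,0,-0.483]},{"claw":0,"slide":[164.2,-20.7,0],"delta_rot":[0,0,-0.604]}]'

```text
time: 28.3
position: [0.4482, 0.0858, 0.1289]
tool_rot: [-1.643, -2.676, 0.002]
ft_force: [0.6, 0.3, -0.4]
grip_width: 0.501
grip_force: 0.0
```

Call:
send_rows --motion '[{"claw":0,"slide":[0,0,0],"delta_rot":[0,0,0]},{"claw":0,"slide":[0,0,20],"delta_rot":[0,0,0]},{"claw":0,"slide":[0,0,40],"delta_rot":[0,0,0]},{"claw":0,"slide":[0,0,40],"delta_rot":[0,0,0]}]'

```text
time: 28.7
position: [0.4466, 0.0838, 0.087]
tool_rot: [-1.648, -2.668, 0.006]
ft_force: [-0.0, 0.5, -0.1]
grip_width: 0.502
grip_force: 0.0
```

```bash
python3 - <<'E'
from h import *
print(np.round(pose(),1)); plan([(450.3,84.4,24,116.6)])
E
```

```text
[446.6  83.8  87.  116.6]
[450.  84.  24.] [-1.1, 3.6, 63.0] rz -0.0
```

Call:
send_rows --motion '[{"claw":0,"slide":[0,2,20],"delta_rot":[0,0,0]},{"claw":0,"slide":[0,2,42],"delta_rot":[0,0,0]},{"claw":0,"slide":[0,2,58],"delta_rot":[0,0,0]},{"claw":0,"slide":[0,2,64.5],"delta_rot":[0,0,0]},{"claw":0,"slide":[0,2,64.5],"delta_rot":[0,0,0]}]'

```text
time: 29.2
position: [0.4507, 0.0853, 0.0252]
tool_rot: [-1.65, -2.672, 0.002]
ft_force: [-0.1, 0.4, 0.4]
grip_width: 0.502
grip_force: 0.0
```

Call:
send_rows --motion '[{"claw":-1,"slide":[0,0,0],"delta_rot":[0,0,0]},{"claw":-1,"slide":[0,0,0],"delta_rot":[0,0,0]},{"claw":-1,"slide":[0,0,0],"delta_rot":[0,0,0]},{"claw":-1,"slide":[0,0,0],"delta_rot":[0,0,0]},{"claw":-1,"slide":[0,0,0],"delta_rot":[0,0,0]}]'

```text
time: 29.7
position: [0.4516, 0.0857, 0.026]
tool_rot: [1.649, 2.673, 0.0]
ft_force: [-0.6, -1.5, 2.0]
grip_width: 0.177
grip_force: 25.0
```

Call:
send_rows --motion '[{"claw":-1,"slide":[0,0,0],"delta_rot":[0,0,0]},{"claw":-1,"slide":[0,0,-10],"delta_rot":[0,0,0]},{"claw":-1,"slide":[0,0,-40],"delta_rot":[0,0,0]},{"claw":-1,"slide":[0,0,-80],"delta_rot":[0,0,0]},{"claw":-1,"slide":[0,0,-106],"delta_rot":[0,0,0]}]'

```text
time: 30.2
position: [0.452, 0.0863, 0.1344]
tool_rot: [1.648, 2.672, 0.002]
ft_force: [1.0, -0.3, 0.1]
grip_width: 0.179
grip_force: 25.0
```

Call:
send_rows --motion '[{"claw":-1,"slide":[-26,-11,0],"delta_rot":[0,0,0.121]},{"claw":-1,"slide":[-52,-23,0],"delta_rot":[0,0,0.242]},{"claw":-1,"slide":[-79,-34,0],"delta_rot":[0,0,0.362]},{"claw":-1,"slide":[-105,-46,0],"delta_rot":[0,0,0.483]},{"claw":-1,"slide":[-131,-57.3,0],"delta_rot":[0,0,0.604]}]'

```text
time: 30.7
position: [0.4588, -0.058, 0.1323]
tool_rot: [2.375, 2.056, 0.0]
ft_force: [0.4, -0.5, -0.8]
grip_width: 0.181
grip_force: 25.0
```

Call:
send_rows --motion '[{"claw":-1,"slide":[-28,5,0],"delta_rot":[0,0,0.121]},{"claw":-1,"slide":[-56,11,0],"delta_rot":[0,0,0.242]},{"claw":-1,"slide":[-84,16,0],"delta_rot":[0,0,0.362]},{"claw":-1,"slide":[-112,22,0],"delta_rot":[0,0,0.483]},{"claw":-1,"slide":[-140.3,27.4,0],"delta_rot":[0,0,0.604]}]'

```text
time: 31.2
position: [0.4666, -0.2007, 0.1322]
tool_rot: [2.879, 1.257, 0.001]
ft_force: [0.4, -0.3, 0.9]
grip_width: 0.181
grip_force: 25.0
```

Call:
send_rows --motion '[{"claw":-1,"slide":[-20,20,0],"delta_rot":[0,0,0.121]},{"claw":-1,"slide":[-40,41,0],"delta_rot":[0,0,0.242]},{"claw":-1,"slide":[-60,61,0],"delta_rot":[0,0,0.362]},{"claw":-1,"slide":[-80,82,0],"delta_rot":[0,0,0.483]},{"claw":-1,"slide":[-99.9,102.3,0],"delta_rot":[0,0,0.604]}]'

```text
time: 31.7
position: [0.4744, -0.3436, 0.1322]
tool_rot: [-3.123, -0.343, -0.001]
ft_force: [0.9, -0.6, -0.4]
grip_width: 0.175
grip_force: 25.0
```

```bash
python3 - <<'E'
from h import *
print(np.round(pose(),1),site(2)); d=grab('top','t12.png'); g=d['color'].mean(2).astype(int)
for r in range(252,272): print(r,' '.join('%3d'%x for x in g[r,234:266]))
E
```

```text
[ 474.4 -343.6  132.2   12.5] [ 472.672 -343.88 ]
252 200 200 199 200 200 201 201 202 203 202 201 200 199 198 197 195 193 191 189 188 190 191 193 193 194 194 193 192 180 158 148 148
253 198 199 199 198 198 199 201 202 202 201 201 200 199 198 197 195 193 190 190 190 191 193 194 195 194 193 192 190 180 158 147 148
254 197 197 196 196 197 197 200 201 201 200 199 199 198 198 195 194 192 191 189 189 191 194 194 195 195 194 193 190 179 159 148 149
255 196 195 195 195 196 196 197 199 199 199 200 199 199 196 192 190 192 191 190 191 194 195 196 196 195 194 192 190 177 158 149 151
256 196 194 194 193 193 194 196 198 198 198 197 196 193 186 178 179 188 191 191 192 194 196 197 196 196 195 192 185 170 154 151 152
257 196 194 193 193 194 196 197 197 198 197 192 186 179 169 162 168 183 191 192 192 195 197 197 196 196 194 193 183 163 151 151 153
258 196 195 194 195 195 196 198 198 198 191 179 169 162 157 153 157 175 190 194 194 195 196 195 195 194 193 193 182 162 152 152 153
259 197 196 196 196 197 198 199 200 197 185 167 158 153 148 143 145 164 184 193 194 195 196 195 195 194 195 194 183 163 152 15
[... 889 characters left out ...]
 195 196 197 196 188 168 154 151 151 153
267 199 198 197 196 193 193 201 209 215 212 191 150 121 120 133 149 162 174 184 189 193 193 194 195 196 197 192 176 159 152 152 155
268 198 198 197 195 192 188 193 204 210 206 191 161 143 147 159 171 178 184 188 191 193 193 193 195 196 195 190 179 161 153 154 156
269 200 199 197 195 192 187 188 194 196 192 182 170 165 169 174 179 183 188 189 191 192 192 192 193 194 187 177 169 157 152 153 156
270 201 201 199 196 194 190 186 186 184 182 180 178 179 180 180 182 184 189 191 190 191 189 191 191 185 172 160 155 153 152 153 154
271 202 201 200 197 194 191 188 185 184 181 183 184 186 185 184 184 187 189 190 190 189 189 189 183 171 158 152 151 152 151 152 155
```

Call:
send_rows --motion '[{"claw":-1,"slide":[0,0,30],"delta_rot":[0,0,0]},{"claw":-1,"slide":[0,0,60],"delta_rot":[0,0,0]},{"claw":-1,"slide":[0,0,82],"delta_rot":[0,0,0]},{"claw":-1,"slide":[0,0,95],"delta_rot":[0,0,0]},{"claw":-1,"slide":[0,0,101],"delta_rot":[0,0,0]}]'

```text
time: 32.25
position: [0.4738, -0.3419, 0.0298]
tool_rot: [-3.12, -0.351, 0.002]
ft_force: [-7.6, 5.9, 27.1]
grip_width: 0.181
grip_force: 25.0
```

Call:
send_rows --motion '[{"claw":-1,"slide":[0,0,0],"delta_rot":[0,0,0]},{"claw":-0.3,"slide":[0,0,0],"delta_rot":[0,0,0]},{"claw":-0.3,"slide":[0,0,0],"delta_rot":[0,0,0]},{"claw":-0.3,"slide":[0,0,0],"delta_rot":[0,0,0]}]'

```text
time: 32.65
position: [0.4748, -0.3429, 0.0314]
tool_rot: [3.121, 0.351, 0.002]
ft_force: [0.5, 0.0, 0.1]
grip_width: 0.324
grip_force: 0.0
```

Call:
send_rows --motion '[{"claw":-0.3,"slide":[0,0,-20],"delta_rot":[0,0,0]},{"claw":-0.3,"slide":[0,0,-60],"delta_rot":[0,0,0]},{"claw":0,"slide":[0,0,-100],"delta_rot":[0,0,0]},{"claw":0,"slide":[0,0,-100],"delta_rot":[0,0,0]}]'

```text
time: 33.05
position: [0.478, -0.3448, 0.1375]
tool_rot: [3.114, 0.35, 0.014]
ft_force: [-0.7, -0.3, 0.8]
grip_width: 0.448
grip_force: 0.0
```

```bash
python3 - <<'E'
from h import *
d=grab('top'); W=cast(d,[[242,266.5],[248.2,263.2],[245.2,265]],.01)[:,:2]*1000; v=W[1]-W[0]; print(W.round(1),np.degrees(np.arctan2(v[1],v[0])))
c=W[2]; pickplan(c,116.6,3,(474,-343.8,131,12.6))
E
```

```text
[[432.5 120. ]
 [440.7 103.7]
 [436.2 111.6]] -63.26030188811911
[436. 112. 130.] [20.8, -150.9, 0.3] rz -0.605
   [102.9, -112.3, 0.3] rz -0.605
   [148.5, -33.8, 0.3] rz -0.605
[436. 112.  24.] [0.0, 0.0, 106.0] rz -0.0
[436. 112. 130.] [0.0, 0.0, -106.0] rz -0.0
[ 430. -354.  130.] [-137.7, -71.3, -0.0] rz 0.604
   [-153.8, 19.5, -0.0] rz 0.604
   [-115.5, 103.5, -0.0] rz 0.604
[ 430. -354.   32.] [-0.0, 0.0, 98.0] rz 0.0
[ 430. -354.  130.] [0.0, 0.0, -98.0] rz -0.0
```

Call:
send_rows --motion '[{"claw":0,"slide":[4,-30,0],"delta_rot":[0,0,-0.121]},{"claw":0,"slide":[8,-60,0],"delta_rot":[0,0,-0.242]},{"claw":0,"slide":[12,-90,0],"delta_rot":[0,0,-0.362]},{"claw":0,"slide":[17,-121,0],"delta_rot":[0,0,-0.483]},{"claw":0,"slide":[20.8,-150.9,0],"delta_rot":[0,0,-0.605]}]'

```text
time: 33.6
position: [0.4602, -0.1892, 0.1295]
tool_rot: [-2.871, -1.272, 0.002]
ft_force: [-0.1, -0.1, 0.4]
grip_width: 0.503
grip_force: 0.0
```

Call:
send_rows --motion '[{"claw":0,"slide":[21,-22,0],"delta_rot":[0,0,-0.121]},{"claw":0,"slide":[41,-45,0],"delta_rot":[0,0,-0.242]},{"claw":0,"slide":[62,-67,0],"delta_rot":[0,0,-0.362]},{"claw":0,"slide":[82,-90,0],"delta_rot":[0,0,-0.483]},{"claw":0,"slide":[102.9,-112.3,0],"delta_rot":[0,0,-0.605]}]'

```text
time: 34.1
position: [0.4467, -0.0379, 0.1296]
tool_rot: [-2.363, -2.069, 0.002]
ft_force: [0.2, 0.4, -0.7]
grip_width: 0.504
grip_force: 0.0
```

Call:
send_rows --motion '[{"claw":0,"slide":[30,-7,0],"delta_rot":[0,0,-0.121]},{"claw":0,"slide":[59,-14,0],"delta_rot":[0,0,-0.242]},{"claw":0,"slide":[89,-20,0],"delta_rot":[0,0,-0.362]},{"claw":0,"slide":[119,-27,0],"delta_rot":[0,0,-0.483]},{"claw":0,"slide":[148.5,-33.8,0],"delta_rot":[0,0,-0.605]}]'

```text
time: 34.6
position: [0.4337, 0.1137, 0.1298]
tool_rot: [-1.639, -2.679, 0.002]
ft_force: [0.7, 0.9, 0.4]
grip_width: 0.497
grip_force: 0.0
```

Call:
send_rows --motion '[{"claw":0,"slide":[0,0,0],"delta_rot":[0,0,0]},{"claw":0,"slide":[0,0,20],"delta_rot":[0,0,0]},{"claw":0,"slide":[0,0,40],"delta_rot":[0,0,0]},{"claw":0,"slide":[0,0,40],"delta_rot":[0,0,0]}]'

```text
time: 35.0
position: [0.432, 0.1113, 0.0878]
tool_rot: [-1.645, -2.671, 0.006]
ft_force: [-0.2, -0.6, 0.5]
grip_width: 0.499
grip_force: 0.0
```

```bash
python3 - <<'E'
from h import *
print(np.round(pose(),1)); plan([(436.2,111.6,24,116.6)])
E
```

```text
[432.  111.3  87.8 116.7]
[436. 112.  24.] [-1.6, 3.8, 63.8] rz 0.002
```

Call:
send_rows --motion '[{"claw":0,"slide":[-1,2,20],"delta_rot":[0,0,0]},{"claw":0,"slide":[-1,2,42],"delta_rot":[0,0,0]},{"claw":0,"slide":[-1,2,58],"delta_rot":[0,0,0]},{"claw":0,"slide":[-1,2,65],"delta_rot":[0,0,0]},{"claw":0,"slide":[-1,2,65],"delta_rot":[0,0,0]}]'

```text
time: 35.5
position: [0.4364, 0.1122, 0.0252]
tool_rot: [-1.646, -2.674, 0.002]
ft_force: [0.6, -0.5, 0.2]
grip_width: 0.502
grip_force: 0.0
```

Call:
send_rows --motion '[{"claw":-1,"slide":[0,0,0],"delta_rot":[0,0,0]},{"claw":-1,"slide":[0,0,0],"delta_rot":[0,0,0]},{"claw":-1,"slide":[0,0,0],"delta_rot":[0,0,0]},{"claw":-1,"slide":[0,0,0],"delta_rot":[0,0,0]},{"claw":-1,"slide":[0,0,0],"delta_rot":[0,0,0]}]'

```text
time: 36.0
position: [0.4372, 0.1127, 0.026]
tool_rot: [1.645, 2.675, 0.0]
ft_force: [-0.5, 0.0, 2.3]
grip_width: 0.19
grip_force: 25.0
```

Call:
send_rows --motion '[{"claw":-1,"slide":[0,0,0],"delta_rot":[0,0,0]},{"claw":-1,"slide":[0,0,-10],"delta_rot":[0,0,0]},{"claw":-1,"slide":[0,0,-40],"delta_rot":[0,0,0]},{"claw":-1,"slide":[0,0,-80],"delta_rot":[0,0,0]},{"claw":-1,"slide":[0,0,-106],"delta_rot":[0,0,0]}]'

```text
time: 36.5
position: [0.4375, 0.1133, 0.1343]
tool_rot: [1.644, 2.675, 0.003]
ft_force: [0.1, 0.3, -0.4]
grip_width: 0.185
grip_force: 25.0
```

Call:
send_rows --motion '[{"claw":-1,"slide":[-28,-14,0],"delta_rot":[0,0,0.121]},{"claw":-1,"slide":[-55,-29,0],"delta_rot":[0,0,0.242]},{"claw":-1,"slide":[-83,-43,0],"delta_rot":[0,0,0.362]},{"claw":-1,"slide":[-110,-57,0],"delta_rot":[0,0,0.483]},{"claw":-1,"slide":[-137.7,-71.3,0],"delta_rot":[0,0,0.604]}]'

```text
time: 37.0
position: [0.4353, -0.0434, 0.1323]
tool_rot: [2.371, 2.06, 0.001]
ft_force: [0.9, -0.5, 0.3]
grip_width: 0.19
grip_force: 25.0
```

Call:
send_rows --motion '[{"claw":-1,"slide":[-31,4,0],"delta_rot":[0,0,0.121]},{"claw":-1,"slide":[-62,8,0],"delta_rot":[0,0,0.242]},{"claw":-1,"slide":[-92,12,0],"delta_rot":[0,0,0.362]},{"claw":-1,"slide":[-123,16,0],"delta_rot":[0,0,0.483]},{"claw":-1,"slide":[-153.8,19.5,0],"delta_rot":[0,0,0.604]}]'

```text
time: 37.5
position: [0.4338, -0.1985, 0.1323]
tool_rot: [2.877, 1.261, 0.001]
ft_force: [0.9, -0.2, -0.4]
grip_width: 0.188
grip_force: 25.0
```

Call:
send_rows --motion '[{"claw":-1,"slide":[-23,21,0],"delta_rot":[0,0,0.121]},{"claw":-1,"slide":[-46,41,0],"delta_rot":[0,0,0.242]},{"claw":-1,"slide":[-69,62,0],"delta_rot":[0,0,0.362]},{"claw":-1,"slide":[-92,83,0],"delta_rot":[0,0,0.483]},{"claw":-1,"slide":[-115.5,103.5,0],"delta_rot":[0,0,0.604]}]'

```text
time: 38.0
position: [0.4324, -0.3535, 0.1322]
tool_rot: [-3.122, -0.348, -0.001]
ft_force: [0.4, -0.4, -0.3]
grip_width: 0.187
grip_force: 25.0
```

```bash
python3 - <<'E'
from h import *
print(np.round(pose(),1),site(3)); d=grab('top','t13.png'); g=d['color'].mean(2).astype(int)
print(g[254:272,236:260].min())
E
```

```text
[ 432.4 -353.5  132.2   12.7] [ 429.728 -353.56 ]
158
```

Call:
send_rows --motion '[{"claw":-1,"slide":[-1,0,30],"delta_rot":[0,0,0]},{"claw":-1,"slide":[-1,0,60],"delta_rot":[0,0,0]},{"claw":-1,"slide":[-1,0,82],"delta_rot":[0,0,0]},{"claw":-1,"slide":[-1,0,94],"delta_rot":[0,0,0]},{"claw":-1,"slide":[-1,0,98],"delta_rot":[0,0,0]}]'

```text
time: 38.55
position: [0.4309, -0.352, 0.0328]
tool_rot: [-3.12, -0.356, 0.002]
ft_force: [-0.8, -0.2, 0.5]
grip_width: 0.189
grip_force: 25.0
```

Call:
send_rows --motion '[{"claw":-1,"slide":[0,0,0],"delta_rot":[0,0,0]},{"claw":-0.3,"slide":[0,0,0],"delta_rot":[0,0,0]},{"claw":-0.3,"slide":[0,0,0],"delta_rot":[0,0,0]},{"claw":-0.3,"slide":[0,0,0],"delta_rot":[0,0,0]}]'

```text
time: 38.95
position: [0.432, -0.3531, 0.0346]
tool_rot: [3.12, 0.355, 0.002]
ft_force: [0.3, -1.1, 0.1]
grip_width: 0.325
grip_force: 0.0
```

Call:
send_rows --motion '[{"claw":-0.3,"slide":[0,0,-20],"delta_rot":[0,0,0]},{"claw":-0.3,"slide":[0,0,-60],"delta_rot":[0,0,0]},{"claw":-1,"slide":[0,0,-100],"delta_rot":[0,0,0]},{"claw":-1,"slide":[0,-49,-110],"delta_rot":[0,0,0]},{"claw":-1,"slide":[0,-98,-110],"delta_rot":[0,0,0]}]'

```text
time: 39.45
position: [0.411, -0.2579, 0.1468]
tool_rot: [3.118, 0.351, 0.008]
ft_force: [0.9, 1.5, -0.2]
grip_width: 0.159
grip_force: 0.0
```

Call:
send_rows --motion '[{"claw":-1,"slide":[0,-48,0],"delta_rot":[0,0,0]},{"claw":-1,"slide":[0,-96,0],"delta_rot":[0,0,0]},{"claw":-1,"slide":[0,-144,0],"delta_rot":[0,0,0]},{"claw":-1,"slide":[0,-192,0],"delta_rot":[0,0,0]},{"claw":-1,"slide":[0,-230,0],"delta_rot":[0,0,0]}]'

```text
time: 39.95
position: [0.357, -0.0309, 0.144]
tool_rot: [3.12, 0.358, 0.001]
ft_force: [0.1, 0.1, 0.7]
grip_width: 0.003
grip_force: 0.0
```

Call:
send_rows --motion '[{"claw":-1,"slide":[0,-48,0],"delta_rot":[0,0,0]},{"claw":-1,"slide":[0,-96,0],"delta_rot":[0,0,0]},{"claw":-1,"slide":[0,-144,0],"delta_rot":[0,0,0]},{"claw":-1,"slide":[0,-192,0],"delta_rot":[0,0,0]},{"claw":-1,"slide":[0,-230,0],"delta_rot":[0,0,0]}]'

```text
time: 40.45
position: [0.3051, 0.1934, 0.1443]
tool_rot: [3.121, 0.358, 0.004]
ft_force: [1.1, -0.1, 0.2]
grip_width: 0.009
grip_force: 0.0
```

```bash
cat >> h.py <<'E'
def edges(d):
    """end edges (dark->desk) of unit and module in unit coords, on plane z=55: profile along unit y for several unit x"""
    g=cv2.cvtColor(d['color'],cv2.COLOR_BGR2GRAY).astype(np.float32)
    def prof(x,ys):
        P=proj(d,np.array([np.r_[U(x,y),55] for y in ys])*.001).astype(np.float32); return cv2.remap(g,P[None,:,0].copy(),P[None,:,1].copy(),1)[0]
    for nm,xs in(('unit',(-40,-10,20,45)),('mod',(-145,-132,-120,-108,-97))):
        for s in(1,-1):
            out=[]
            for x in xs:
                ys=np.arange(95,136,.5)*s; q=cv2.GaussianBlur(prof(x,ys)[None],(9,1),2)[0]; k=np.argmax(np.gradient(q)); out.append((float(ys[k]),int(q.min()),int(q.max())))
            print(nm,'+y' if s>0 else '-y',out)
E
python3 - <<'E'
from h import *
print(np.round(pose(),1)); d=grab('top','t14.png'); grab('side','s14.png'); edges(d)
e=cv2.imread('pics/top0.png')
d['color']=e; print('start'); edges(d)
E
```

```text
[305.1 193.4 144.3  13.1]
unit +y [(121.5, 119, 167), (108.5, 57, 179), (108.0, 61, 207), (108.5, 58, 198)]
unit -y [(-111.0, 145, 203), (-102.0, 66, 197), (-102.5, 65, 197), (-102.5, 65, 196)]
mod +y [(125.0, 129, 184), (112.5, 63, 189), (112.0, 62, 190), (112.5, 62, 184), (112.0, 71, 187)]
mod -y [(-127.0, 132, 237), (-98.0, 82, 190), (-99.0, 96, 196), (-99.5, 98, 196), (-98.0, 87, 199)]
start
unit +y [(121.5, 90, 117), (108.5, 50, 126), (108.0, 52, 137), (109.0, 52, 144)]
unit -y [(-111.0, 138, 193), (-102.0, 61, 188), (-102.5, 61, 188), (-102.5, 60, 187)]
mod +y [(125.0, 96, 131), (113.0, 54, 134), (112.0, 53, 134), (112.5, 53, 130), (112.0, 58, 132)]
mod -y [(-127.0, 126, 231), (-98.0, 78, 181), (-99.0, 91, 187), (-99.5, 92, 187), (-98.0, 82, 190)]
```

The module hasn't moved since the start, and its ends sit about 3.8 mm toward +y of the unit's. I'll first nudge it along -y with closed fingers on its end face.

```bash
python3 - <<'E'
from h import *
a=U(-122,152); plan([(*a,130,13.9),(*a,34,13.9)],(305,193.4,143,12.9)); print(a)
E
```

```text
[440. -15. 130.] [42.6, 116.5, 6.5] rz -0.009
   [41.6, 116.9, 6.5] rz -0.009
[440. -15.  34.] [0.0, 0.0, 96.0] rz -0.0
[440.058 -14.688]
```

Call:
send_rows --motion '[{"claw":-1,"slide":[9,23,1],"delta_rot":[0,0,0]},{"claw":-1,"slide":[17,47,3],"delta_rot":[0,0,0]},{"claw":-1,"slide":[26,70,4],"delta_rot":[0,0,0]},{"claw":-1,"slide":[34,93,5],"delta_rot":[0,0,-0.009]},{"claw":-1,"slide":[42.6,116.5,6.5],"delta_rot":[0,0,-0.009]}]'

```text
time: 41.05
position: [0.3743, 0.0855, 0.1375]
tool_rot: [3.119, 0.369, 0.001]
ft_force: [1.1, 0.3, 0.2]
grip_width: 0.005
grip_force: 0.0
```

Call:
send_rows --motion '[{"claw":-1,"slide":[9,23,1],"delta_rot":[0,0,0]},{"claw":-1,"slide":[17,47,3],"delta_rot":[0,0,0]},{"claw":-1,"slide":[26,70,4],"delta_rot":[0,0,0]},{"claw":-1,"slide":[34,93,5],"delta_rot":[0,0,-0.009]},{"claw":-1,"slide":[41.6,116.9,6.5],"delta_rot":[0,0,-0.009]}]'

```text
time: 41.55
position: [0.4419, -0.0186, 0.131]
tool_rot: [3.117, 0.383, 0.001]
ft_force: [-0.4, 0.4, 0.9]
grip_width: 0.006
grip_force: 0.0
```

```bash
python3 - <<'E'
from h import *
p=pose();print(np.round(p,1)); a=U(-122,148); plan([(*a,34,13.9)])
E
```

```text
[441.9 -18.6 131.   14. ]
[441. -19.  34.] [-0.9, -0.2, 97.0] rz 0.002
```

Call:
send_rows --motion '[{"claw":-1,"slide":[0,0,40],"delta_rot":[0,0,0]},{"claw":-1,"slide":[0,0,75],"delta_rot":[0,0,0]},{"claw":-1,"slide":[0,0,92],"delta_rot":[0,0,0]},{"claw":-1,"slide":[0,0,97],"delta_rot":[0,0,0]},{"claw":-1,"slide":[0,0,97],"delta_rot":[0,0,0]}]'

```text
time: 42.05
position: [0.4412, -0.0173, 0.0335]
tool_rot: [3.118, 0.383, -0.001]
ft_force: [0.4, -0.3, 0.8]
grip_width: 0.009
grip_force: 0.0
```

Call:
send_rows --motion '[{"claw":-1,"slide":[0,2,0],"delta_rot":[0,0,0]},{"claw":-1,"slide":[0,4,0],"delta_rot":[0,0,0]},{"claw":-1,"slide":[0,6,0],"delta_rot":[0,0,0]},{"claw":-1,"slide":[0,8,0],"delta_rot":[0,0,0]},{"claw":-1,"slide":[0,8,0],"delta_rot":[0,0,0]}]'

```text
time: 42.55
position: [0.4437, -0.0251, 0.034]
tool_rot: [3.118, 0.383, 0.001]
ft_force: [-0.0, 0.3, 1.0]
grip_width: 0.006
grip_force: 0.0
```

Call:
send_rows --motion '[{"claw":-1,"slide":[0,1,0],"delta_rot":[0,0,0]},{"claw":-1,"slide":[0,2,0],"delta_rot":[0,0,0]},{"claw":-1,"slide":[0,2,0],"delta_rot":[0,0,0]}]'

```text
time: 42.85
position: [0.4439, -0.0267, 0.0336]
tool_rot: [3.118, 0.384, -0.0]
ft_force: [-0.4, -0.4, -0.1]
grip_width: 0.002
grip_force: 0.0
```

Call:
send_rows --motion '[{"claw":-1,"slide":[0,1,0],"delta_rot":[0,0,0]},{"claw":-1,"slide":[0,2,0],"delta_rot":[0,0,0]},{"claw":-1,"slide":[0,2,0],"delta_rot":[0,0,0]}]'

```text
time: 43.15
position: [0.4444, -0.0287, 0.0336]
tool_rot: [3.118, 0.383, -0.0]
ft_force: [0.1, 0.4, -0.6]
grip_width: 0.003
grip_force: 0.0
```

```bash
python3 - <<'E'
from h import *
p=pose();v=np.array(p[:2])-UO;print(np.round(p,1),v@UX,v@UY); edges(grab('top'))
E
```

```text
[444.4 -28.7  33.6  14. ] -121.22879583206836 137.4363807374054
unit +y [(121.5, 92, 122), (108.5, 51, 130), (108.5, 53, 143), (108.5, 53, 149)]
unit -y [(-111.0, 144, 202), (-102.0, 65, 196), (-102.5, 64, 197), (-102.5, 66, 195)]
mod +y [(106.0, 83, 85), (120.5, 84, 86), (123.5, 83, 86), (132.5, 84, 95), (119.5, 96, 99)]
mod -y [(-127.0, 131, 237), (-98.0, 82, 189), (-99.0, 95, 196), (-99.5, 97, 196), (-98.0, 86, 199)]
```

Near contact now. I'll continue in small steps and watch the force.

Call:
send_rows --motion '[{"claw":-1,"slide":[0,1,0],"delta_rot":[0,0,0]},{"claw":-1,"slide":[0,2,0],"delta_rot":[0,0,0]},{"claw":-1,"slide":[0,2,0],"delta_rot":[0,0,0]}]'

```text
time: 43.5
position: [0.4447, -0.0303, 0.0336]
tool_rot: [-3.118, -0.384, 0.0]
ft_force: [-1.0, 0.8, 0.1]
grip_width: 0.003
grip_force: 0.6
```

Call:
send_rows --motion '[{"claw":-1,"slide":[0,1,0],"delta_rot":[0,0,0]},{"claw":-1,"slide":[0,2,0],"delta_rot":[0,0,0]},{"claw":-1,"slide":[0,2,0],"delta_rot":[0,0,0]}]'

```text
time: 43.8
position: [0.4452, -0.0321, 0.0336]
tool_rot: [-3.118, -0.384, 0.0]
ft_force: [-0.4, 3.6, 1.0]
grip_width: 0.008
grip_force: 1.7
```

```bash
python3 - <<'E'
from h import *
p=pose();v=np.array(p[:2])-UO;print(np.round(p,1),v@UX,v@UY); edges(grab('top'))
E
```

```text
[445.2 -32.1  33.6  14. ] -121.23628013131193 133.96643613293406
unit +y [(121.5, 93, 118), (108.5, 50, 130), (108.0, 53, 143), (109.0, 53, 149)]
unit -y [(-111.0, 145, 202), (-102.0, 66, 197), (-102.5, 65, 197), (-102.5, 65, 195)]
mod +y [(103.5, 84, 85), (105.5, 84, 85), (133.0, 83, 86), (129.5, 84, 92), (99.0, 96, 99)]
mod -y [(-127.0, 131, 237), (-100.0, 73, 188), (-101.0, 97, 196), (-101.0, 100, 195), (-100.5, 76, 199)]
```

Call:
send_rows --motion '[{"claw":-1,"slide":[0,1,0],"delta_rot":[0,0,0]},{"claw":-1,"slide":[0,1.8,0],"delta_rot":[0,0,0]},{"claw":-1,"slide":[0,1.8,0],"delta_rot":[0,0,0]}]'

```text
time: 44.15
position: [0.4457, -0.0344, 0.0336]
tool_rot: [3.118, 0.383, -0.0]
ft_force: [-0.3, 2.3, -0.2]
grip_width: -0.0
grip_force: 1.4
```

Call:
send_rows --motion '[{"claw":-1,"slide":[0,-5,0],"delta_rot":[0,0,0]},{"claw":-1,"slide":[0,-15,0],"delta_rot":[0,0,0]},{"claw":-1,"slide":[-40,-20,-10],"delta_rot":[0,0,0]},{"claw":-1,"slide":[-70,-20,-55],"delta_rot":[0,0,0]},{"claw":-1,"slide":[-100,-20,-90],"delta_rot":[0,0,0]}]'

```text
time: 44.65
position: [0.3423, -0.0385, 0.1239]
tool_rot: [-3.117, -0.386, 0.003]
ft_force: [1.2, -1.7, 1.3]
grip_width: 0.01
grip_force: 0.0
```

Call:
send_rows --motion '[{"claw":-1,"slide":[-20,-40,0],"delta_rot":[0,0,0]},{"claw":-1,"slide":[-20,-80,0],"delta_rot":[0,0,0]},{"claw":-1,"slide":[-20,-120,0],"delta_rot":[0,0,0]},{"claw":-1,"slide":[-20,-150,0],"delta_rot":[0,0,0]}]'

```text
time: 45.05
position: [0.2966, 0.1069, 0.1184]
tool_rot: [3.116, 0.384, -0.014]
ft_force: [1.6, 0.4, -0.1]
grip_width: 0.005
grip_force: 0.0
```

```bash
python3 - <<'E'
from h import *
p=pose();print(np.round(p,1)); d=grab('top','t15.png'); edges(d)
g=cv2.cvtColor(d['color'],6).astype(np.float32)
# module -x top edge, tray contents check
for y in(-60,-20,40,80):
  xs=np.arange(-170,-140,.5); P=proj(d,np.array([np.r_[U(x,y),55] for x in xs])*.001).astype(np.float32); q=cv2.GaussianBlur(cv2.remap(g,P[None,:,0].copy(),P[None,:,1].copy(),1),(9,1),2)[0]; print(y,xs[np.argmin(np.gradient(q))],q.astype(int)[::4])
E
```

```text
[296.6 106.9 118.4  14. ]
unit +y [(122.0, 99, 147), (108.5, 51, 129), (108.0, 53, 141), (109.0, 52, 147)]
unit -y [(-111.0, 142, 200), (-102.0, 65, 194), (-102.5, 64, 195), (-102.5, 64, 193)]
mod +y [(120.5, 122, 182), (108.0, 61, 187), (120.5, 60, 187), (108.0, 60, 181), (121.0, 69, 178)]
mod -y [(-127.0, 131, 235), (-102.5, 71, 182), (-103.5, 93, 192), (-103.5, 101, 193), (-103.0, 74, 196)]
-60 -143.0 [178 177 173 167 164 162 159 152 145 143 145 146 137 118  95]
-20 -143.0 [186 184 180 174 169 167 164 155 144 139 143 145 137 118  93]
40 -143.0 [177 174 169 163 159 157 154 148 140 139 144 146 139 121  94]
80 -143.0 [186 185 182 176 170 166 162 156 148 144 146 147 139 120  94]
```

The module's ends are now level with the unit's to within about 0.6 mm. Next is the flush push with spread fingers; first I'll check how close the calculator is.

```bash
python3 - <<'E'
from h import *
d=grab('top')
for q in cast(d,[[365,293],[380,288],[395,286]],.012)[:,:2]*1000: v=q-UO; print(q.round(0),v@UX,v@UY)
p=pose();print(np.round(p,1)); a=U(-178,2.5); plan([(*a,120,13.9),(*a,36,13.9)]);print(a)
E
```

```text
[ 360. -196.] -243.8520500670088 -4.913698492878687
[ 371. -235.] -241.60892442677388 -45.539544074737115
[ 376. -274.] -246.49857958349966 -83.8799156584409
[296.1 109.4 118.8  14.6]
[ 422. -173.  120.] [25.0, 152.6, -0.6] rz 0.006
   [26.0, 152.4, -0.6] rz 0.006
[ 422. -173.   36.] [-0.0, 0.0, 84.0] rz -0.0
[ 421.562  -173.2925]
```

Call:
send_rows --motion '[{"claw":0.8,"slide":[5,30,0],"delta_rot":[0,0,0]},{"claw":0.8,"slide":[10,60,0],"delta_rot":[0,0,0]},{"claw":0.8,"slide":[15,90,0],"delta_rot":[0,0,0]},{"claw":0.8,"slide":[20,120,0],"delta_rot":[0,0,0]},{"claw":0.8,"slide":[25,152,0],"delta_rot":[0,0,0]}]'

```text
time: 45.65
position: [0.3589, -0.0382, 0.1186]
tool_rot: [3.115, 0.383, -0.014]
ft_force: [0.5, 0.6, 0.2]
grip_width: 0.374
grip_force: 0.0
```

Call:
send_rows --motion '[{"claw":0.8,"slide":[5,30,0],"delta_rot":[0,0,0]},{"claw":0.8,"slide":[10,60,0],"delta_rot":[0,0,0]},{"claw":0.8,"slide":[15,90,0],"delta_rot":[0,0,0]},{"claw":0.8,"slide":[20,120,0],"delta_rot":[0,0,0]},{"claw":0.8,"slide":[25,150,0],"delta_rot":[0,0,0]}]'

```text
time: 46.15
position: [0.4192, -0.1779, 0.1184]
tool_rot: [3.115, 0.382, -0.015]
ft_force: [-0.2, 1.1, 0.5]
grip_width: 0.83
grip_force: 0.0
```

```bash
python3 - <<'E'
from h import *
p=pose();print(np.round(p,1)); a=U(-178,2.5); plan([(*a,36,13.9)])
E
```

```text
[ 419.2 -177.9  118.4   14. ]
[ 422. -173.   36.] [3.4, -3.9, 82.4] rz 0.001
```

Call:
send_rows --motion '[{"claw":0.8,"slide":[1,-4,30],"delta_rot":[0,0,0]},{"claw":0.8,"slide":[1,-4,62],"delta_rot":[0,0,0]},{"claw":0.8,"slide":[1,-4,78],"delta_rot":[0,0,0]},{"claw":0.8,"slide":[1,-4,82],"delta_rot":[0,0,0]},{"claw":0.8,"slide":[1,-4,82],"delta_rot":[0,0,0]}]'

```text
time: 46.65
position: [0.418, -0.1724, 0.0362]
tool_rot: [3.116, 0.383, -0.016]
ft_force: [-0.2, 0.5, 0.1]
grip_width: 0.901
grip_force: 0.0
```

Call:
send_rows --motion '[{"claw":0.8,"slide":[2,0,0],"delta_rot":[0,0,0]},{"claw":0.8,"slide":[4,0,0],"delta_rot":[0,0,0]},{"claw":0.8,"slide":[6,0,0],"delta_rot":[0,0,0]},{"claw":0.8,"slide":[8,0,0],"delta_rot":[0,0,0]},{"claw":0.8,"slide":[10,0,0],"delta_rot":[0,0,0]}]'

```text
time: 47.15
position: [0.4286, -0.1696, 0.0366]
tool_rot: [3.116, 0.384, -0.014]
ft_force: [0.6, 0.3, 0.3]
grip_width: 0.899
grip_force: 0.0
```

```bash
python3 - <<'E'
from h import *
p=pose();v=np.array(p[:2])-UO;print(np.round(p,1),v@UX,v@UY,ctrl.get_state()['ft_force'])
a=R.from_rotvec(ctrl.get_state()['tool_rot']); h=np.radians(13.9); T=R.from_matrix(np.array([[np.cos(h),np.sin(h),0],[np.sin(h),-np.cos(h),0],[0,0,-1]])); print((a.inv()*T).as_rotvec())
E
```

```text
[ 428.6 -169.6   36.6   14. ] -170.34314959892484 4.417780304264113 [0.59848678 0.3057773  0.25306541]
[0.0012897  0.0089641  0.00242387]
```

Call:
send_rows --motion '[{"claw":0.8,"slide":[2,0,0],"delta_rot":[0,0.009,0.002]},{"claw":0.8,"slide":[4,0,0],"delta_rot":[0,0.009,0.002]},{"claw":0.8,"slide":[6,0,0],"delta_rot":[0,0.009,0.002]},{"claw":0.8,"slide":[8,0,0],"delta_rot":[0,0.009,0.002]},{"claw":0.8,"slide":[10,0,0],"delta_rot":[0,0.009,0.002]}]'

```text
time: 47.65
position: [0.4359, -0.1677, 0.0358]
tool_rot: [3.118, 0.379, -0.007]
ft_force: [-6.3, -1.6, 4.7]
grip_width: 0.9
grip_force: 3.0
```

Call:
send_rows --motion '[{"claw":0.8,"slide":[2,0,0],"delta_rot":[0,0,0]},{"claw":0.8,"slide":[4,0,0],"delta_rot":[0,0,0]},{"claw":0.8,"slide":[6,0,0],"delta_rot":[0,0,0]},{"claw":0.8,"slide":[8,0,0],"delta_rot":[0,0,0]},{"claw":0.8,"slide":[10,0,0],"delta_rot":[0,0,0]}]'

```text
time: 48.15
position: [0.4456, -0.1654, 0.0358]
tool_rot: [3.118, 0.379, -0.007]
ft_force: [-5.9, -2.2, 4.4]
grip_width: 0.9
grip_force: 3.0
```

Call:
send_rows --motion '[{"claw":0.8,"slide":[1,0,0],"delta_rot":[0,0,0]},{"claw":0.8,"slide":[2,0,0],"delta_rot":[0,0,0]},{"claw":0.8,"slide":[3,0,0],"delta_rot":[0,0,0]},{"claw":0.8,"slide":[4,0,0],"delta_rot":[0,0,0]},{"claw":0.8,"slide":[4,0,0],"delta_rot":[0,0,0]}]'

```text
time: 48.65
position: [0.4502, -0.1642, 0.0358]
tool_rot: [3.118, 0.379, -0.005]
ft_force: [-4.9, -1.2, 2.4]
grip_width: 0.9
grip_force: 2.3
```

```bash
python3 - <<'E'
from h import *
p=pose();v=np.array(p[:2])-UO;print(np.round(p,1),v@UX,v@UY,ctrl.get_state()['ft_force'])
E
```

```text
[ 450.2 -164.2   35.8   13.9] -148.10140873291496 4.438874940850617 [-4.86993017 -1.23751097  2.42889925]
```

Sliding at about 6 N. I'll continue until the force rises.

Call:
send_rows --motion '[{"claw":0.8,"slide":[1,0,0],"delta_rot":[0,0,0]},{"claw":0.8,"slide":[2,0,0],"delta_rot":[0,0,0]},{"claw":0.8,"slide":[3,0,0],"delta_rot":[0,0,0]},{"claw":0.8,"slide":[4,0,0],"delta_rot":[0,0,0]},{"claw":0.8,"slide":[4,0,0],"delta_rot":[0,0,0]}]'

```text
time: 49.15
position: [0.4556, -0.1626, 0.036]
tool_rot: [3.117, 0.381, -0.0]
ft_force: [-1.1, -0.1, -1.1]
grip_width: 0.901
grip_force: 0.9
```

Call:
send_rows --motion '[{"claw":0.8,"slide":[0.7,0,0],"delta_rot":[0,0,0]},{"claw":0.8,"slide":[1.4,0,0],"delta_rot":[0,0,0]},{"claw":0.8,"slide":[2,0,0],"delta_rot":[0,0,0]},{"claw":0.8,"slide":[2,0,0],"delta_rot":[0,0,0]}]'

```text
time: 49.55
position: [0.4575, -0.1623, 0.0361]
tool_rot: [3.117, 0.381, -0.0]
ft_force: [-1.0, -0.1, -1.1]
grip_width: 0.897
grip_force: 0.9
```

Call:
send_rows --motion '[{"claw":0.8,"slide":[0.5,0,0],"delta_rot":[0,0,0]},{"claw":0.8,"slide":[1,0,0],"delta_rot":[0,0,0]},{"claw":0.8,"slide":[1.5,0,0],"delta_rot":[0,0,0]},{"claw":0.8,"slide":[1.5,0,0],"delta_rot":[0,0,0]}]'

```text
time: 49.95
position: [0.4584, -0.1621, 0.0361]
tool_rot: [3.118, 0.38, -0.002]
ft_force: [-4.2, 1.1, 0.7]
grip_width: 0.902
grip_force: 1.9
```

```bash
python3 - <<'E'
from h import *
p=pose();v=np.array(p[:2])-UO;print(np.round(p,1),v@UX,v@UY,ctrl.get_state()['ft_force'])
E
```

```text
[ 458.4 -162.1   36.1   13.9] -139.63198443877715 4.550242524460092 [-4.23982763  1.0797369   0.74048165]
```

Call:
send_rows --motion '[{"claw":0.8,"slide":[0.5,0,0],"delta_rot":[0,0,0]},{"claw":0.8,"slide":[1,0,0],"delta_rot":[0,0,0]},{"claw":0.8,"slide":[1.5,0,0],"delta_rot":[0,0,0]},{"claw":0.8,"slide":[1.5,0,0],"delta_rot":[0,0,0]}]'

```text
time: 50.35
position: [0.4585, -0.162, 0.0361]
tool_rot: [3.118, 0.379, -0.006]
ft_force: [-8.6, -0.3, 5.3]
grip_width: 0.899
grip_force: 4.1
```

```bash
python3 - <<'E'
from h import *
p=pose();v=np.array(p[:2])-UO;print(np.round(p,1),v@UX,v@UY,ctrl.get_state()['ft_force'])
E
```

```text
[ 458.5 -162.    36.1   13.9] -139.51431811079917 4.6445021413112855 [-8.59483449 -0.25469537  5.27508932]
```

Call:
send_rows --motion '[{"claw":0.8,"slide":[0.7,0,0],"delta_rot":[0,0,0]},{"claw":0.8,"slide":[1.5,0,0],"delta_rot":[0,0,0]},{"claw":0.8,"slide":[2.5,0,0],"delta_rot":[0,0,0]},{"claw":0.8,"slide":[2.5,0,0],"delta_rot":[0,0,0]}]'

```text
time: 50.75
position: [0.4585, -0.1619, 0.036]
tool_rot: [-3.118, -0.378, 0.014]
ft_force: [-14.9, -1.1, 11.3]
grip_width: 0.899
grip_force: 7.4
```

Call:
send_rows --motion '[{"claw":0.8,"slide":[-5,0,0],"delta_rot":[0,0,0]},{"claw":0.8,"slide":[-15,0,0],"delta_rot":[0,0,0]},{"claw":0.8,"slide":[-30,0,-10],"delta_rot":[0,0,0]},{"claw":0.8,"slide":[-30,0,-55],"delta_rot":[0,0,0]},{"claw":0.8,"slide":[-30,0,-95],"delta_rot":[0,0,0]}]'

```text
time: 51.25
position: [0.4333, -0.1682, 0.1324]
tool_rot: [3.117, 0.38, 0.001]
ft_force: [1.1, 0.5, -0.8]
grip_width: 0.898
grip_force: 0.0
```

Call:
send_rows --motion '[{"claw":0.8,"slide":[-12,-48,0],"delta_rot":[0,0,0]},{"claw":0.8,"slide":[-24,-96,0],"delta_rot":[0,0,0]},{"claw":0.8,"slide":[-36,-140,0],"delta_rot":[0,0,0]},{"claw":0.8,"slide":[-48,-184,0],"delta_rot":[0,0,0]},{"claw":0.8,"slide":[-60,-230,0],"delta_rot":[0,0,0]}]'

```text
time: 51.75
position: [0.3211, 0.0433, 0.1304]
tool_rot: [-3.118, -0.384, 0.001]
ft_force: [-9.9, -0.4, 12.7]
grip_width: 0.899
grip_force: 0.0
```

```bash
sed -i 's/(-145,-132,-120,-108,-97)/(-118,-108,-98,-88,-78)/' h.py; python3 - <<'E'
from h import *
p=pose();print(np.round(p,1)); d=grab('top','t16.png'); edges(d); e=grab('side')
cv2.imwrite('pics/t16c.png',np.hstack([cv2.resize(d['color'][150:290,120:320],None,fx=2,fy=2,interpolation=2),cv2.resize(d['color'][160:300,310:480],(400,330),interpolation=2)[:280]]) if 0 else cv2.resize(d['color'][130:300,120:485],None,fx=2.19,fy=2.19,interpolation=2))
E
```

```text
[321.1  43.3 130.4  14. ]
unit +y [(122.0, 92, 145), (108.0, 55, 127), (108.0, 57, 201), (108.5, 56, 145)]
unit -y [(-111.0, 141, 197), (-102.0, 64, 192), (-102.5, 63, 192), (-102.5, 64, 190)]
mod +y [(121.0, 115, 184), (108.5, 59, 179), (108.5, 60, 180), (108.5, 60, 179), (108.5, 59, 181)]
mod -y [(-112.5, 112, 190), (-102.5, 68, 191), (-102.5, 64, 192), (-111.0, 123, 236), (-102.0, 62, 197)]
```

View pics/t16c.png

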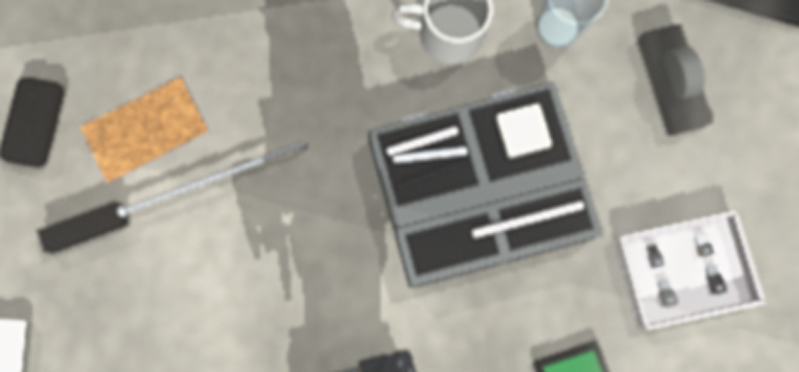

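The final check picture shows the module flush and level with the unit, and all four sticks in the tray at (655,255), (703,243), (667,290) and (715,278). The hook stands with its handle from crop (38,233) to (130,222) and its tip at (305,147), and the mat is clear. I'll measure the hook and the mat.

```bash
python3 - <<'E'
from h import *
d=grab('top'); p=pose(); print(np.round(p,1),ctrl.get_state()['ft_force'])
im=d['color']; s=2.19; o=np.array([120,130])
H=cast(d,np.array([[38,233],[120,202],[130,222],[46,253]])/s+o,.03)[:,:2]*1000; t=cast(d,[np.array([306,147])/s+o],.025)[0,:2]*1000
# dark mask for handle
m=(im.max(2)<75).astype(np.uint8); m[:225]=m[:225]; roi=np.zeros_like(m); roi[210:255,130:185]=1; m*=roi
c=max(cv2.findContours(m,0,1)[0],key=cv2.contourArea); r=cv2.minAreaRect(c); B=cast(d,cv2.boxPoints(r),.03)[:,:2]*1000; print('mask',r,B.mean(0),B.round(0).tolist())
print(H.round(0).tolist(),H.mean(0),'tip',t, np.linalg.norm(t-H.mean(0)))
w=t-H.mean(0); print('heading',np.degrees(np.arctan2(w[1],w[0])))
hsv=cv2.cvtColor(im,cv2.COLOR_BGR2HSV); m=cv2.inRange(hsv,(8,100,120),(22,255,255)); m[:, :140]=0;m[:,230:]=0;m[:150]=0;m[230:]=0
c=max(cv2.findContours(m,0,1)[0],key=cv2.contourArea); r=cv2.minAreaRect(c); b=cast(d,cv2.boxPoints(r),.003)[:,:2]*1000; print('mat',b.mean(0),b.round(0).tolist())
for i in range(2): v=b[i+1]-b[i]; print(np.linalg.norm(v),np.degrees(np.arctan2(v[1],v[0])))
E
```

```text
[320.7  43.6 129.8  14.4] [ 0.50209032 -0.69300819 -0.32495681]
mask ((157.43849182128906, 233.6339111328125), (10.523624420166016, 38.51716232299805), 69.67686462402344) [521.75839514 338.23539311] [[518.0, 390.0], [551.0, 297.0], [525.0, 287.0], [492.0, 379.0]]
[[516.0, 390.0], [551.0, 294.0], [526.0, 281.0], [492.0, 380.0]] [521.07143817 336.39374064] tip [613.64429979  70.65811855] 281.39857062863996
heading -70.79347629381972
mat [646.84659645 275.69846124] [[651.0, 355.0], [712.0, 231.0], [642.0, 197.0], [582.0, 320.0]]
138.42677226399084 -63.56676993598683
77.81295423623523 -153.7135128252233
```

The hook was knocked aside: its handle is now at (521,338) with heading -70.6°. I'll grasp it there.

```bash
python3 - <<'E'
from h import *
plan([(526.3,323,120,109.4),(526.3,323,24.5,109.4),(526.3,323,49,109.4),(653.9,261.4,52,116.4),(653.9,261.4,28,116.4)])
E
```

```text
[526. 323. 120.] [89.6, -73.1, 3.3] rz -0.552
   [114.6, -15.2, 3.3] rz -0.552
   [105.6, 47.2, 3.3] rz -0.552
[526. 323.  24.] [0.0, 0.0, 95.5] rz -0.0
[526. 323.  49.] [0.0, 0.0, -24.5] rz -0.0
[654. 261.  52.] [-100.5, 99.9, -3.0] rz -0.122
[654. 261.  28.] [0.0, 0.0, 24.0] rz -0.0
```

Call:
send_rows --motion '[{"claw":0.2,"slide":[18,-15,0],"delta_rot":[0,0,-0.11]},{"claw":0.2,"slide":[36,-29,1],"delta_rot":[0,0,-0.22]},{"claw":0.2,"slide":[54,-44,2],"delta_rot":[0,0,-0.33]},{"claw":0.2,"slide":[72,-58,3],"delta_rot":[0,0,-0.44]},{"claw":0.2,"slide":[89.6,-73.1,3.3],"delta_rot":[0,0,-0.552]}]'

```text
time: 52.4
position: [0.393, 0.1326, 0.1274]
tool_rot: [2.895, 1.217, 0.002]
ft_force: [1.1, -0.6, 0.4]
grip_width: 0.613
grip_force: 0.0
```

Call:
send_rows --motion '[{"claw":0.2,"slide":[23,-3,0],"delta_rot":[0,0,-0.11]},{"claw":0.2,"slide":[46,-6,1],"delta_rot":[0,0,-0.22]},{"claw":0.2,"slide":[69,-9,2],"delta_rot":[0,0,-0.33]},{"claw":0.2,"slide":[92,-12,3],"delta_rot":[0,0,-0.44]},{"claw":0.2,"slide":[114.6,-15.2,3.3],"delta_rot":[0,0,-0.552]}]'

```text
time: 52.9
position: [0.4628, 0.2249, 0.1238]
tool_rot: [2.453, 1.96, 0.001]
ft_force: [0.2, -0.8, 0.2]
grip_width: 0.599
grip_force: 0.0
```

Call:
send_rows --motion '[{"claw":0.2,"slide":[21,9,0],"delta_rot":[0,0,-0.11]},{"claw":0.2,"slide":[42,19,1],"delta_rot":[0,0,-0.22]},{"claw":0.2,"slide":[63,28,2],"delta_rot":[0,0,-0.33]},{"claw":0.2,"slide":[84,38,3],"delta_rot":[0,0,-0.44]},{"claw":0.2,"slide":[105.6,47.2,3.3],"delta_rot":[0,0,-0.552]}]'

```text
time: 53.4
position: [0.5326, 0.3169, 0.12]
tool_rot: [1.826, 2.554, -0.001]
ft_force: [-0.3, 1.0, 0.1]
grip_width: 0.6
grip_force: 0.0
```

Call:
send_rows --motion '[{"claw":0.2,"slide":[0,0,0],"delta_rot":[0,0,0]},{"claw":0.2,"slide":[0,0,0],"delta_rot":[0,0,0]}]'

```text
time: 53.6
position: [0.5309, 0.3168, 0.1196]
tool_rot: [1.833, 2.551, -0.003]
ft_force: [-0.6, -0.1, -0.7]
grip_width: 0.602
grip_force: 0.0
```

```bash
python3 - <<'E'
from h import *
print(np.round(pose(),1)); plan([(526.3,323,24.5,109.4)])
a=R.from_rotvec(ctrl.get_state()['tool_rot']); h=np.radians(109.4); T=R.from_matrix(np.array([[np.cos(h),np.sin(h),0],[np.sin(h),-np.cos(h),0],[0,0,-1]])); print((a.inv()*T).as_rotvec())
E
```

```text
[530.9 316.8 119.6 108.6]
[526. 323.  24.] [7.4, -2.3, 95.1] rz -0.014
[-0.00141398  0.00176729 -0.0141554 ]
```

Call:
send_rows --motion '[{"claw":0.2,"slide":[7,-2,35],"delta_rot":[0,0,-0.014]},{"claw":0.2,"slide":[7,-2,65],"delta_rot":[0,0,-0.014]},{"claw":0.2,"slide":[7,-2,85],"delta_rot":[0,0,-0.014]},{"claw":0.2,"slide":[7,-2,94],"delta_rot":[0,0,-0.014]},{"claw":0.2,"slide":[7,-2,94],"delta_rot":[0,0,-0.014]}]'

```text
time: 54.1
position: [0.525, 0.3222, 0.0247]
tool_rot: [-1.813, -2.565, 0.007]
ft_force: [0.1, 0.0, -0.3]
grip_width: 0.6
grip_force: 0.0
```

Call:
send_rows --motion '[{"claw":-1,"slide":[0,0,0],"delta_rot":[0,0,0]},{"claw":-1,"slide":[0,0,0],"delta_rot":[0,0,0]},{"claw":-1,"slide":[0,0,0],"delta_rot":[0,0,0]},{"claw":-1,"slide":[0,0,0],"delta_rot":[0,0,0]},{"claw":-1,"slide":[0,0,0],"delta_rot":[0,0,0]}]' --grip_force 40

```text
time: 54.6
position: [0.5266, 0.3247, 0.027]
tool_rot: [1.811, 2.566, 0.001]
ft_force: [0.9, 0.5, 4.2]
grip_width: 0.339
grip_force: 40.0
```

Call:
send_rows --motion '[{"claw":-1,"slide":[0,0,0],"delta_rot":[0,0,0]},{"claw":-1,"slide":[0,0,-6],"delta_rot":[0,0,0]},{"claw":-1,"slide":[0,0,-12],"delta_rot":[0,0,0]},{"claw":-1,"slide":[0,0,-18],"delta_rot":[0,0,0]},{"claw":-1,"slide":[0,0,-20],"delta_rot":[0,0,0]}]'

```text
time: 55.1
position: [0.5254, 0.3243, 0.0463]
tool_rot: [-1.81, -2.567, 0.003]
ft_force: [1.3, 0.3, -1.2]
grip_width: 0.34
grip_force: 40.0
```

```bash
python3 - <<'E'
from h import *
print(np.round(pose(),1)); plan([(653.9,261.4,46,116.4),(653.9,261.4,28,116.4)])
d=grab('top'); im=d['color'].astype(int)
# rod: bright pixels between handle and tip vs desk -> print ridge points (columns 195..255)
g=im.mean(2)
for c in range(188,262,6):
    col=g[185:240,c]-cv2.GaussianBlur(g[185:240,c][:,None].astype(np.float32),(1,9),4)[:,0]; k=col.argmax(); print(c,185+k,round(col[k]),end='; ')
E
```

```text
[525.4 324.3  46.3 109.6]
[654. 261.  46.] [-102.4, 99.9, 0.3] rz -0.119
[654. 261.  28.] [0.0, 0.0, 18.0] rz -0.0
188 209 16; 194 200 12; 200 198 16; 206 196 23; 212 193 21; 218 211 16; 224 209 14; 230 194 12; 236 185 26; 242 205 17; 248 204 9; 254 201 7; 260 200 8;
```

Call:
send_rows --motion '[{"claw":-1,"slide":[-12,12,0],"delta_rot":[0,0,-0.012]},{"claw":-1,"slide":[-35,34,0],"delta_rot":[0,0,-0.04]},{"claw":-1,"slide":[-65,63,0],"delta_rot":[0,0,-0.075]},{"claw":-1,"slide":[-90,88,0],"delta_rot":[0,0,-0.105]},{"claw":-1,"slide":[-102.4,99.9,0],"delta_rot":[0,0,-0.119]}]'

```text
time: 55.65
position: [0.6572, 0.2573, 0.0451]
tool_rot: [1.659, 2.666, -0.005]
ft_force: [0.8, -0.5, -1.5]
grip_width: 0.347
grip_force: 40.0
```

Call:
send_rows --motion '[{"claw":-1,"slide":[0,0,0],"delta_rot":[0,0,0]},{"claw":-1,"slide":[0,0,5],"delta_rot":[0,0,0]},{"claw":-1,"slide":[0,0,10],"delta_rot":[0,0,0]},{"claw":-1,"slide":[0,0,13],"delta_rot":[0,0,0]},{"claw":-1,"slide":[0,0,13],"delta_rot":[0,0,0]}]'

```text
time: 56.15
position: [0.6523, 0.2619, 0.0317]
tool_rot: [-1.652, -2.67, 0.005]
ft_force: [-0.1, 0.3, -1.5]
grip_width: 0.346
grip_force: 40.0
```

```bash
python3 - <<'E'
from h import *
print(np.round(pose(),1),ctrl.get_state()['ft_force']); plan([(653.9,261.4,28,116.4)])
d=grab('top'); g=d['color'].mean(2); print('tip pred',proj(d,np.array([[773,20,35],[680,208,35]])*.001))
E
```

```text
[652.3 261.9  31.7 116.5] [-0.09448328  0.34868152 -1.49185104]
[654. 261.  28.] [-1.2, 1.2, 3.7] rz 0.002
tip pred [[277.59392957 138.07949905]
 [207.76306617 173.16753407]]
```

Lower the last few millimetres until contact, then release.

Call:
send_rows --motion '[{"claw":-1,"slide":[0,0,1],"delta_rot":[0,0,0]},{"claw":-1,"slide":[0,0,2],"delta_rot":[0,0,0]},{"claw":-1,"slide":[0,0,2],"delta_rot":[0,0,0]}]'

```text
time: 56.5
position: [0.6538, 0.2611, 0.0306]
tool_rot: [-1.655, -2.67, 0.003]
ft_force: [0.5, -0.1, -1.0]
grip_width: 0.344
grip_force: 40.0
```

Call:
send_rows --motion '[{"claw":-1,"slide":[0,0,0.7],"delta_rot":[0,0,0]},{"claw":-1,"slide":[0,0,1.3],"delta_rot":[0,0,0]},{"claw":-1,"slide":[0,0,1.3],"delta_rot":[0,0,0]}]'

```text
time: 56.8
position: [0.654, 0.2611, 0.0301]
tool_rot: [-1.655, -2.67, 0.003]
ft_force: [-2.7, -1.3, 4.3]
grip_width: 0.338
grip_force: 40.0
```

Contact (+4 N). Release and retreat.

Call:
send_rows --motion '[{"claw":0.2,"slide":[0,0,0],"delta_rot":[0,0,0]},{"claw":0.2,"slide":[0,0,0],"delta_rot":[0,0,0]},{"claw":0.2,"slide":[0,0,0],"delta_rot":[0,0,0]},{"claw":0.2,"slide":[0,0,0],"delta_rot":[0,0,0]}]'

```text
time: 57.2
position: [0.6538, 0.2612, 0.029]
tool_rot: [-1.655, -2.67, 0.003]
ft_force: [0.3, -0.9, 0.2]
grip_width: 0.572
grip_force: 0.0
```

Call:
send_rows --motion '[{"claw":0.2,"slide":[0,0,-15],"delta_rot":[0,0,0]},{"claw":0.2,"slide":[0,0,-40],"delta_rot":[0,0,0]},{"claw":0.2,"slide":[0,0,-80],"delta_rot":[0,0,0]},{"claw":0.2,"slide":[0,-30,-120],"delta_rot":[0,0,0]},{"claw":0.2,"slide":[0,-60,-150],"delta_rot":[0,0,0]}]'

```text
time: 57.7
position: [0.6008, 0.2353, 0.1832]
tool_rot: [1.654, 2.669, 0.002]
ft_force: [0.3, 0.0, 0.5]
grip_width: 0.598
grip_force: 0.0
```

Call:
send_rows --motion '[{"claw":0.2,"slide":[45,-20,0],"delta_rot":[0,0,0]},{"claw":0.2,"slide":[90,-40,0],"delta_rot":[0,0,0]},{"claw":0.2,"slide":[130,-70,0],"delta_rot":[0,0,0]},{"claw":0.2,"slide":[160,-110,0],"delta_rot":[0,0,0]},{"claw":0.2,"slide":[190,-140,0],"delta_rot":[0,0,0]}]'

```text
time: 58.2
position: [0.3877, 0.3433, 0.1808]
tool_rot: [1.653, 2.671, -0.002]
ft_force: [0.1, 1.0, 0.6]
grip_width: 0.6
grip_force: 0.0
```

Call:
send_rows --motion '[{"claw":0.2,"slide":[0,-25,0],"delta_rot":[0,0,0]},{"claw":0.2,"slide":[0,-40,0],"delta_rot":[0,0,0]},{"claw":0.2,"slide":[0,-40,0],"delta_rot":[0,0,0]},{"claw":0.2,"slide":[0,-40,0],"delta_rot":[0,0,0]}]'

```text
time: 58.6
position: [0.3553, 0.3251, 0.1808]
tool_rot: [1.655, 2.67, 0.0]
ft_force: [0.3, 0.1, -0.8]
grip_width: 0.598
grip_force: 0.0
```

```bash
python3 - <<'E'
from h import *
d=grab('top','tf.png'); im=d['color']; print(np.round(pose(),1)); edges(d)
m=(im.max(2)<75).astype(np.uint8); roi=np.zeros_like(m); roi[165:212,158:215]=1; m*=roi
c=max(cv2.findContours(m,0,1)[0],key=cv2.contourArea); r=cv2.minAreaRect(c); B=cast(d,cv2.boxPoints(r),.033)[:,:2]*1000; print('handle',B.mean(0),B.round(0).tolist(),r[1])
# side mask check: anything changed vs the first picture (mug, glass, tape, mouse, notes, tray)
D=np.abs(im.astype(int)-BG.astype(int)).max(2)
for n,(x,y) in dict(mug=(328,137),glass=(380,133),mouse=(135,185),notes=(115,291),tape=(427,165)).items(): print(n,np.median(D[y-18:y+18,x-18:x+18]).round(),end=' ')
g=im[235:275,408:465].max(2); mm=(g<140).astype(np.uint8); print('tray blobs',[ (s[4],) for s in cv2.connectedComponentsWithStats(mm)[2][1:] if s[4]>5])
E
```

```text
[355.6 325.1 180.6 116.4]
unit +y [(121.5, 121, 170), (108.5, 59, 177), (108.0, 62, 209), (108.5, 60, 153)]
unit -y [(-111.0, 148, 206), (-102.0, 68, 200), (-102.5, 67, 201), (-102.5, 67, 199)]
mod +y [(121.0, 121, 192), (108.5, 64, 187), (108.5, 64, 189), (108.5, 64, 187), (108.5, 63, 189)]
mod -y [(-112.0, 118, 199), (-102.5, 71, 200), (-102.5, 69, 200), (-111.0, 129, 243), (-102.0, 66, 206)]
handle [642.97345193 275.00288787] [[636.0, 325.0], [678.0, 239.0], [650.0, 226.0], [608.0, 311.0]] (11.180339813232422, 36.224300384521484)
mug 30.0 glass 12.0 mouse 3.0 notes 188.0 tape 10.0 tray blobs [(np.int32(50),), (np.int32(30),), (np.int32(9),), (np.int32(50),), (np.int32(17),)]
```

```bash
python3 -c "
from bench import ctrl; print(ctrl.close_job())"
```

```text
the job is handed in; nothing more can be done
None
```

I handed the job in at about 59 s on the robot's clock: all four sticks are in the tray, the module is flush against the organiser with its ends level, and the hook stands by its handle on the cork mat. The hook was knocked a few centimetres aside while parked, so I re-measured it before grasping it. I moved nothing else on purpose; the arm hid the note block in the final check, but it looked unmoved in the picture before that.

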